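Tip the biscuits into the tray on the warming plate

ROBOT

A 6-joint arm with a two-finger parallel gripper is mounted at the origin on the work surface. World frame = base frame: x ahead of the robot, y to its left, z up, the work surface at z = 0. Lengths are in m, angles in rad, forces in N, time in s.
With the tool pointing down it reaches from about 0.25 to 0.725 m from the base axis. Payload 4 kg.
Tool frame: the origin (TCP) lies at the very end of the fingers, on their centre line; the grasp point (between the pads) lies 19 mm behind it; z points along the fingers, y is the direction in which the jaws open and shut (so a half turn about z gives the same grasp; the last joint's range is limited). The gripper opens to 85 mm and grips with 20 to 120 N. Pads are 22 mm wide; open, the fingers measure 114 mm over their backs; the gripper's body (76 mm by 85 mm) begins 54 mm behind the grasp point. The pads swing forward as they close: fully open they stand 13 mm farther back than shut.
Start: joints at [1.183, 0.241, 0.005, 1.335, 0, 1.571], TCP at [0.189, 0.463, 0.196] pointing down, gripper open.
Joint ranges: [-2.72, 2.72], [-1.05, 1.87], [-1.09, 1.28], [-1.99, 2.15], [-1.42, 1.44], [-3.14, 3.14]. Speed limits (rad/s): [2.79, 2.79, 3.14, 3.14, 3.14, 3.14].

INTERFACE

Orientations are given as a unit quaternion [x, y, z, w].
In Python, from workcell import bot gives the robot as it stands.
- The arm moves only by the shell command python3 -m crank 'ROWS'. ROWS is JSON, a list that holds one entry, the list of rows, each a list of 5 numbers: the shift along the tool's x, y, z in mm, then the turn about the tool's z in degrees, then the closure in counts, from 0 (fully open) to 255 (shut). In form: [[[tx, ty, tz, turn, grip], ...]]. A call has 1 to 12 rows; each row shifts and turns the pose as measured when the row begins, along the tool's axes as they then stand; what a row does not reach is not made up. A row lasts 1/8 s, in which the tool goes at most 62.5 mm and 10.7 degrees, less where a joint would pass 70% of its speed; a pose out of reach is approached as far as the arm can. A call is refused whole if a number of a shift passes 62.5 or a number of a turn 10.7, either way. A call with a gripper value outside its range is refused whole. The fingers move at their own pace and stop on an object; the grip force is fixed at half the most. Time passes only in rows, so rows that do not move let the fingers close. It gives the time, the measured TCP pose, the force and the opening at its end, in the units of the state.
- bot.get_obs(): the state, without advancing time (a new reading comes with each control period).
- bot.camera(name): name is "scene" or "top" or "wrist"; returns a dict with "img" (384x512x3 uint8, blue, green, red), "depth" (384x512 float32, m along the optical axis (not along the pixel's ray), 0 where there is no reading), "fx", "fy", "cx", "cy" (pixels), "R" (3x3) and "t" (3): a world point X has camera coordinates R X + t; the wrist camera has in their place "T_tool_cam" (4x4, takes a point from camera to tool coordinates, whose origin is the TCP and whose axes are the flange's). Camera axes: x right, y down, z forward; pixel columns grow to the right and rows downward; lengths in m; the calibration is good to about 2 mm. A picture is of the moment at which its call begins: read the wrist's pose just before it.
- bot.job_done(): hands the job in, once; it reports no verdict.
The state is a dict: "clock": time; "joint_pos": joint angles; "joint_vel": joint speeds; "tau": joint torques, N m; "eef_pos": TCP position; "tool_rot": TCP orientation; "ft_force": force on the tool from outside, world axes, zero at the start; "ft_torque": the same for the moment, N m; "grip_width": finger opening in m.
Only numpy, scipy, OpenCV 4.12 (cv2) and the standard library are available. Lean on these libraries where they do the work, as an engineer would, in place of code of your own. Each camera call takes 0.05 s, during which the arm holds its last target.

TASK

Bring the empty white tray onto the dark warming plate, centred, square and up against the steel stop below the tilting pan; then swing the pan's crank over so that all three biscuits tip out into the tray, and swing it back until the pan stands upright again. Finally turn the thermostat knob so that its white pointer line is at the long thick mark on the scale. Do not touch the biscuits themselves, do not tip the tray, and leave the other things (pack, jar, steel cup) where they are.

Things in the scene. Friction and masses are not known exactly. Their poses are not given: they have to be found in the camera images.
- tipper: Fixed steel station with the tilting pan. Origin on the table (z=0) straight below the pan's axle; x runs along the axle, the crank is at the -x end, the pan pours towards -y, z up. Yaw within 0.25 rad of 0. A dark warming plate, 250 (x) by 210 (y) mm, flush with the table (no step), is centred at y=-100 mm. Two 12 mm thick uprights at x=-98 and +98 mm rise to 182 mm.
- tipper_hinge (a point): Point on the pan's axle, at its middle, 160 mm above the table. It does not move.
- plate_spot (a point): Point on the table in the tipper's frame (0, -97, 0 mm), axes as the tipper's: where the tray's origin belongs; the tray's side is then 2 mm from the stop face. Up to 25 mm off in x, 15 mm in y and 0.15 rad in yaw is good enough.
- pan (a joint): Tilt of the steel pan about the axle, rad: 0 = upright (as found, a stop), growing as it pours towards the tipper's -y; stop at 1.5. Stiff hinge (0.3 N m, 2 to 5 N at the crank's grip): it stays where it is left. Pan 158 mm long (x), open on top, inner floor 30 mm below the axle from y=-35 to +60 mm, walls to 52 mm above the axle. Tip to 1.4 or more to drain it all.
- pan_bar (a point): Middle of the crank's grip, a level black bar 16 mm thick, 95 mm long, parallel to the axle, 130 mm from the axle line, 165 mm from the pan's middle towards the tipper's -x; the crank arm (14 mm thick) is 50 mm from this point towards the pan. Open fingers straddling it from above can swing it without gripping.
- tray: Loose white plastic tray, 200 (x) by 180 (y) by 50 mm high, open on top, 4 mm walls and floor, rolled rim 10 mm wide and 8 mm deep all round, about 0.3 kg. Origin: centre of its underside. Its rim can be pinched from above or its sides pushed. Starts empty on the table, wholly or mostly off the plate on the tipper's -y side, its y axis within 0.35 rad of world y.
- stop_face (a point): Middle of the steel stop below the pan: a flat face at the tipper's y=+5 mm, across 208 mm in x, 35 mm high (the uprights continue it at its ends). This point is 20 mm above the table.
- pan_lip (a point): Middle of the pouring lip (edge of the sloped -y wall); at tilt 0 it is at (0, -90, 180) mm in the tipper's frame. It turns with the pan and stays at least 65 mm above the table, clear of the tray's rim. Biscuits start to slide at roughly 0.8 to 1.3 rad of tilt and drop into the tray if it stands at plate_spot.
- crank_start (a point): Fixed point where pan_bar is at tilt 0: (-165, +89, 255) mm in the tipper's frame. At tilt q the bar's (y, z) from the axle is 130 mm times (sin(0.75-q), cos(0.75-q)): it goes over the top (290 mm above the table) and ends at y=-89 mm.
- knob_mark (a point): The long thick mark (20 x 6 mm, black) on the box's top, 40 mm above the table, 56 mm from the knob's axis.
- biscuit1: Hard brown baked bar, 38 x 64 x 28 mm (x, y, z), 60 g, loose in the pan. Origin at its centre.
- biscuit2: As biscuit1.
- biscuit3: As biscuit1.
- thermo: Fixed grey thermostat box, 140 x 140 x 40 mm high, with the knob on its top. Origin under its centre, z up.
- knob (a joint): Angle of the thermostat knob, rad, growing clockwise seen from above, 0 to 4.6, slight friction (0.04 N m), stays where left. At 0 its white pointer line points to the box's -x. Ten marks stand every 0.46 rad from 0; the long thick one is at 2.3. It must end within 0.15 of 2.3 and starts between 0.9 and 1.6.
- knob_grip (a point): On the knob's vertical axis, 77 mm above the table: the height to grip. The grip is an upright bar 57 mm long, 14 mm thick and 32 mm tall (top 84 mm above the table); at joint value q its length lies along the box's x axis turned by -q about z.
- pack: Bystander: pastry pack with white base, 120 x 100 x 62 mm. Origin under its centre.
- jar: Bystander: lidded jar, 70 mm wide, 100 mm high. Origin under its centre.
- mug: Bystander: steel cup, 80 mm wide, 90 mm high. Origin under its centre.
Mind the look-alikes: they are no part of the job. Leave any blue look-alike of the biscuit1 alone. What is meant by the thermo is not purple, and is the smaller of those in its own colour.

How it is judged:
On the way, in this order (a step that is already met when the one before it is completed fails the run):
1. the tray stands on the warming plate against the stop, the pan still upright (x of tray in the frame of plate_spot between -0.025 and 0.025 m and y of tray in the frame of plate_spot between -0.015 and 0.015 m and angle between the y axis of tray and the y axis of tipper, either way round below 0.15 rad and height (world z) of tray below 0.006 m and angle between tray's own z axis and vertical below 0.06 rad and value of joint pan below 0.1 rad), for 0.2 s.
2. all three biscuits lie in the tray (x of biscuit1 in the frame of tray between -0.095 and 0.095 m and y of biscuit1 in the frame of tray between -0.085 and 0.085 m and z of biscuit1 in the frame of tray between 0.005 and 0.065 m and linear speed of each of biscuit1, biscuit2, biscuit3 below 0.05 m/s and x of biscuit2 in the frame of tray between -0.095 and 0.095 m and y of biscuit2 in the frame of tray between -0.085 and 0.085 m and z of biscuit2 in the frame of tray between 0.005 and 0.065 m and x of biscuit3 in the frame of tray between -0.095 and 0.095 m and y of biscuit3 in the frame of tray between -0.085 and 0.085 m and z of biscuit3 in the frame of tray between 0.005 and 0.065 m), for 0.2 s.
3. the pan stands upright again (value of joint pan below 0.1 rad), for 0.2 s.
4. the knob points to the long mark (value of joint knob between 2.15 and 2.45 rad), for 0.2 s.
At the end, for the whole second after the job is handed in: The tray stands flat on the warming plate within 30 mm (along the stop) and 18 mm (off it) of plate_spot and square within 0.15 rad, all three biscuits rest inside it, the pan is within 0.1 rad of upright, the knob is within 0.15 rad of the long mark (2.3), and all is at rest (all of step 2 and all of step 4 and x of tray in the frame of plate_spot between -0.03 and 0.03 m and y of tray in the frame of plate_spot between -0.018 and 0.018 m and angle between the y axis of tray and the y axis of tipper, either way round below 0.15 rad and height (world z) of tray below 0.006 m and angle between tray's own z axis and vertical below 0.06 rad and value of joint pan below 0.1 rad and linear speed of tray below 0.02 m/s); the robot touches nothing.
It fails at once if a biscuit was touched by the robot (contact force between any of the fingers, the arm and biscuit1 above 0.5 N or contact force between any of the fingers, the arm and biscuit2 above 0.5 N or contact force between any of the fingers, the arm and biscuit3 above 0.5 N).
It fails at once if the tray was tipped (angle between tray's own z axis and vertical above 0.4 rad).
It fails at once if a bystander was disturbed (distance of any of pack, jar, mug from where it was at the start of the episode above 0.03 m).
It also fails if it takes over 72 s, if anything falls off the work surface, if the arm or the gripper's body presses on something with over 40 N, if the wrist force passes 120 N, or if a joint passes its speed limit or range.

## Working session

There is one attempt and no reset: what is moved stays moved. The work goes in short steps, Python scripts to look and compute and a shell command to move; the robot and the scene stay as the last step left them, time stands still between calls to the robot, and variables do not carry over. Pictures are saved under pics/ and viewed, and the job is handed in when it is done.

```bash
ls; mkdir -p pics
python3 - <<'E'
from workcell import bot
import cv2
for n in ["scene","top"]:
    c=bot.camera(n); cv2.imwrite(f"pics/{n}0.png",c["img"]); print(n,c["fx"],c["fy"],c["cx"],c["cy"],c["R"],c["t"])
print(bot.get_obs())
E
```

```text
pics
scene 346.6904703082144 346.6904703082144 257.6292880958016 190.98243327157542 [[ 0.88041383  0.47390179 -0.0169878 ]
 [ 0.24027921 -0.4767018  -0.84558932]
 [-0.40882441  0.74038671 -0.53356361]] [-0.49544989  0.11082475  1.16130071]
top 431.9132682504485 431.9132682504485 259.5429054946417 187.43186042661026 [[ 8.58258432e-04 -9.99793038e-01 -2.03259603e-02]
 [-9.94639393e-01  1.24824216e-03 -1.03396909e-01]
 [ 1.03400881e-01  2.03057421e-02 -9.94432469e-01]] [0.17936785 0.49792373 1.37386427]
{'clock': 0.1, 'joint_pos': array([ 1.18300453e+00,  2.41337500e-01,  3.85395389e-03,  1.33521994e+00,
       -1.54187635e-05,  1.57082600e+00]), 'joint_vel': array([-0.00040898, -0.00208457,  0.002257  ,  0.00077066,  0.00213554,
        0.00145927]), 'tau': array([-6.21535855e-04, -3.73138797e+01,  2.53009844e+01,  1.08416949e-02,
       -7.73231523e-05,  6.33779365e-06]), 'eef_pos': array([0.18883402, 0.4622754 , 0.19520022]), 'tool_rot': array([ 1.92697705e-01,  9.81257706e-01, -9.37199287e-04, -1.76160130e-04]), 'ft_force': array([ 0.26067708, -0.25707435, -0.16663135]), 'ft_torque': array([-0.03016049,  0.03347202, -0.02750967]), 'grip_width': 0.0857135455224655}
```

View pics/scene0.png

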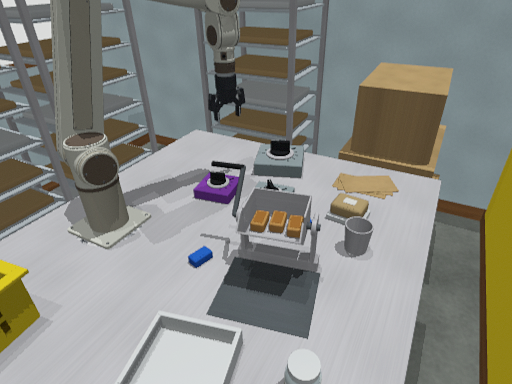

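View pics/top0.png

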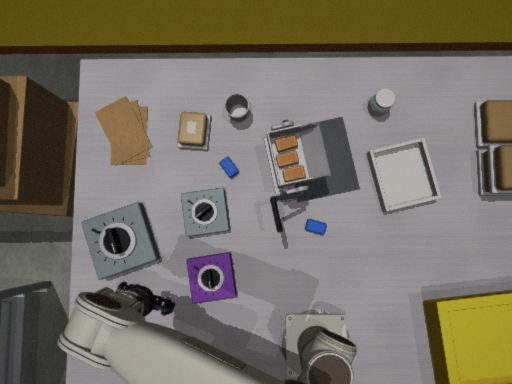

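The top view shows the tipper with three brown biscuits at (290,160), pouring right (-y), the tray at (405,175), the jar at (382,102), the cup at (237,107) and the pack at (194,130). There are blue decoys at (229,167) and (316,227). Thermostat candidates are large grey (118,240), small grey (205,212) and purple (211,278). The small grey one fits, being not purple and the smaller of the two greys. I'll confirm it in crops.

```bash
cat > h.py <<'E'
from workcell import bot
import numpy as np, cv2
def ray(c,px,z):
    px=np.atleast_2d(px).astype(float)
    d=np.c_[(px[:,0]-c["cx"])/c["fx"],(px[:,1]-c["cy"])/c["fy"],np.ones(len(px))]
    R=np.array(c["R"]);t=np.array(c["t"]); o=-R.T@t; w=d@R
    return o+w*((z-o[2])/w[:,2])[:,None]
def proj(c,X):
    X=np.atleast_2d(X); p=X@np.array(c["R"]).T+np.array(c["t"])
    return np.c_[c["fx"]*p[:,0]/p[:,2]+c["cx"],c["fy"]*p[:,1]/p[:,2]+c["cy"]]
def crop(img,x0,y0,x1,y1,s,name):
    cv2.imwrite("pics/"+name,cv2.resize(img[y0:y1,x0:x1],None,fx=s,fy=s,interpolation=cv2.INTER_CUBIC))
E
python3 - <<'E'
from h import *
c=bot.camera("top"); im=c["img"]
crop(im,165,175,245,255,7,"thermo.png")
crop(im,250,80,450,240,4,"tip.png")
g=cv2.cvtColor(im,cv2.COLOR_BGR2HSV)
def big(m,x0,y0,x1,y1):
    k=np.zeros_like(m);k[y0:y1,x0:x1]=m[y0:y1,x0:x1]
    cs,_=cv2.findContours(k,cv2.RETR_EXTERNAL,cv2.CHAIN_APPROX_NONE); return max(cs,key=cv2.contourArea)
# tray
print("table",im[130,430],"tray",im[175,405],"rim",im[208,395],"plate",im[150,340])
for nm,m,b,z in [("plate",(im.max(2)<90).astype(np.uint8)*255,(325,110,365,205),0.)]:
    q=big(m,*b); r=cv2.minAreaRect(q); bx=cv2.boxPoints(r); print(nm,r,ray(c,bx,z).round(4))
E
```

```text
table [146 144 147] tray [171 176 177] rim [165 168 171] plate [76 73 69]
plate ((334.1294250488281, 156.08236694335938), (74.19022369384766, 34.7088737487793), 77.47119140625) [[ 0.7157  0.0137  0.    ]
 [ 0.741  -0.1     0.    ]
 [ 0.4968 -0.1481  0.    ]
 [ 0.472  -0.0365  0.    ]]
```

View pics/thermo.png

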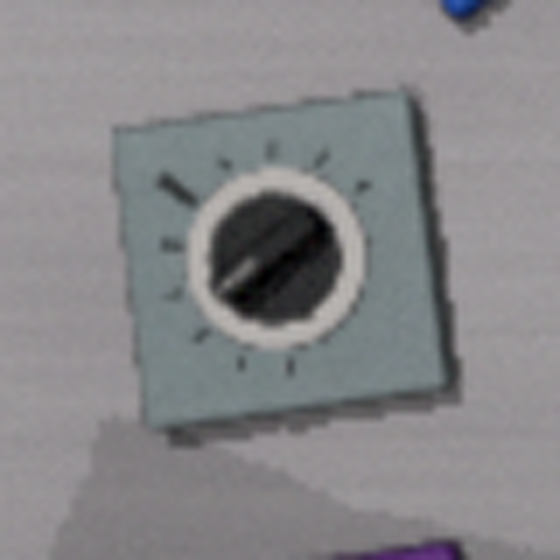

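View pics/tip.png

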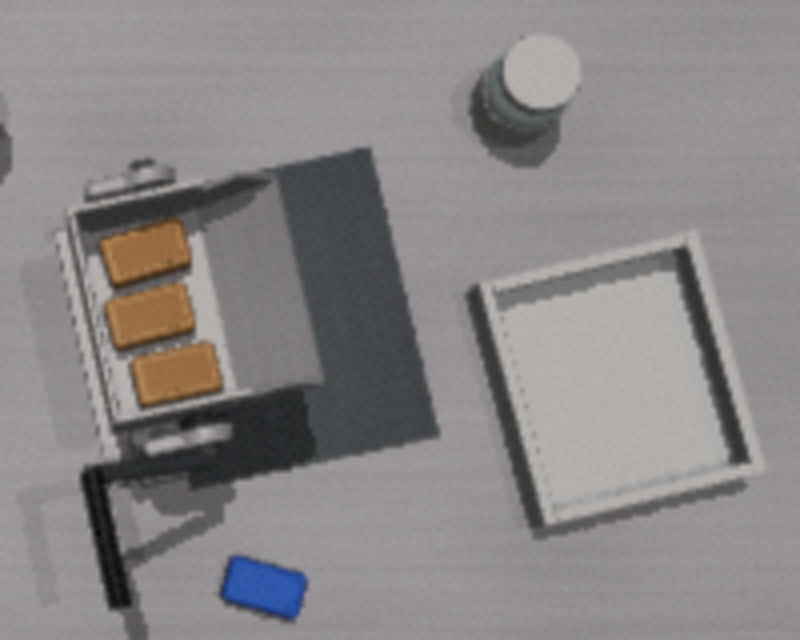

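The thermo crop confirms it: the box is small and grey, with the thick mark at upper left (177,188) and the pointer at lower left (235,275). In the tipper crop, the plate's -y edge runs (371,148)-(438,434). The tray rim corners are (482,287), (697,235), (765,465) and (545,523), and the crank bar runs (95,470)-(120,605).

Run:
```python
from h import *
c=bot.camera("top")
def o(p,s,x0,y0): p=np.array(p,float); return (p+.5)/s-.5+[x0,y0]
P=ray(c,o([(371,148),(438,434)],4,250,80),0); print("plate",P.round(4),np.linalg.norm(P[0]-P[1]))
ex=(P[0]-P[1]);ex/=np.linalg.norm(ex);ey=np.array([-ex[1],ex[0],0]);yaw=np.arctan2(ex[1],ex[0])
org=P.mean(0)+.205*ey; print("tipper",org.round(4),"yaw",yaw)
spot=org-.097*ey; cr=org-.165*ex+.089*ey; print("spot",spot,"crank",cr)
B=ray(c,o([(95,470),(120,605)],4,250,80),.263); print("bar",B.round(4),B.mean(0))
# axes uprights check : pan corners tilt0
T=ray(c,o([(482,287),(697,235),(765,465),(545,523)],4,250,80),.05); print("tray",T.round(4),"c",T.mean(0), [np.linalg.norm(T[i]-T[i-1]).round(4) for i in range(4)])
tx=(T[0]-T[3])+(T[1]-T[2]); print("tray yaw",np.arctan2(tx[1],tx[0]))
d=T.mean(0)-spot; print("tray in spot",d@ex,d@ey)
K=ray(c,o([(115,130),(407,92),(447,388),(148,428)],7,165,175),.04);print("thermo",K.round(4),K.mean(0),[np.linalg.norm(K[i]-K[i-1]).round(4) for i in range(4)])
bx=(K[0]-K[3])+(K[1]-K[2]); print("box edge yaw",np.arctan2(bx[1],bx[0]))
M=ray(c,o([(177,188)],7,165,175),.04)[0]; kc=ray(c,o([(276,258)],7,165,175),.045)[0]
v=M-K.mean(0);print("mark",M,"knobc",kc,np.linalg.norm(v),"dir",np.arctan2(v[1],v[0]))
pt=ray(c,o([(228,287),(322,222)],7,165,175),.084); v=pt[0]-pt[1];print(pt,"pointer dir",np.arctan2(v[1],v[0]),np.linalg.norm(v))
J=ray(c,o([(541,72)],4,250,80),.1);print("jar",J)
```

```text
plate [[ 0.7392 -0.0978  0.    ]
 [ 0.4981 -0.1482  0.    ]] 0.24628319965477952
tipper [0.5767 0.0777 0.    ] yaw 0.20610306111986051
spot [ 0.59655994 -0.01726085  0.        ] crank [0.39698769 0.13103586 0.        ]
bar [[0.4472 0.1372 0.263 ]
 [0.357  0.1208 0.263 ]] [0.40209478 0.12902323 0.263     ]
tray [[ 0.6113 -0.1755  0.05  ]
 [ 0.6531 -0.348   0.05  ]
 [ 0.4681 -0.3942  0.05  ]
 [ 0.4223 -0.2201  0.05  ]] c [ 0.53870933 -0.28443205  0.05      ] [np.float64(0.1942), np.float64(0.1775), np.float64(0.1907), np.float64(0.18)]
tray yaw 0.2384059035927794
tray in spot -0.11130204064650798 -0.24967778574243213
thermo [[0.4785 0.4323 0.04  ]
 [0.4959 0.2977 0.04  ]
 [0.3604 0.2781 0.04  ]
 [0.3421 0.4145 0.04  ]] [0.41921349 0.3556285  0.04      ] [np.float64(0.1375), np.float64(0.1357), np.float64(0.137), np.float64(0.1376)]
box edge yaw 0.13652589555097727
mark [0.45170077 0.40312661 0.04      ] knobc [0.41930811 0.35631345 0.045     ] 0.05754558314859842 dir 0.970909927508618
[[0.40458752 0.37163774 0.084     ]
 [0.43339946 0.3302435  0.084     ]] pointer dir 2.1788580687152432 0.05043422533800466
jar [[ 0.77214265 -0.2137647   0.1       ]]
```

Measurements agree with the given sizes: plate edge 246/250 mm, bar within 6 mm of prediction, and the mark direction fits 2.3. The knob is now at q≈1.10. My plan is to pinch the tray's -y rim at its middle, clear of the pan, and slide it in. First I raise the tool and turn it.

```bash
cat >> h.py <<'E'
from scipy.spatial.transform import Rotation as Ro
def st(): 
    o=bot.get_obs(); R=Ro.from_quat(o["tool_rot"]).as_matrix()
    print("t",o["clock"],"p",o["eef_pos"].round(4),"yawy",np.arctan2(R[1,1],R[0,1]).round(4),"zz",R[2,2].round(4),"q",o["joint_pos"].round(2),"F",o["ft_force"].round(1),"w",o["grip_width"].round(4)); return o,R
def to(p,yawy=None):
    o,R=st(); d=R.T@(np.array(p)-o["eef_pos"])*1000
    print("shift mm",d.round(1),"rows>=",np.abs(d).max()/62.5)
    if yawy is not None: print("turn deg",-np.degrees(yawy-np.arctan2(R[1,1],R[0,1])))
ORG=np.array([.5767,.0777,0]);YAW=.2061
EX=np.array([np.cos(YAW),np.sin(YAW),0]);EY=np.array([-np.sin(YAW),np.cos(YAW),0])
def tp(x,y,z): return ORG+x*EX+y*EY+np.array([0,0,z])
E
python3 -m crank '[[[0,0,-54,-9,0],[0,0,-54,-9,0],[0,0,-54,-9,0],[0,0,-54,-9,0],[0,0,0,0,0]]]'
python3 -c "
from h import *
to([.560,-.372,.40],1.809)"
```

```text
clock: 0.82
eef_pos: [0.1883, 0.4609, 0.4145]
tool_rot: [-0.13, 0.991, -0.004, -0.002]
ft_force: [0.3, -0.0, -0.4]
grip_width: 0.0854Traceback (most recent call last):
  File "<string>", line 3, in <module>
    to([.560,-.372,.40],1.809)
    ~~^^^^^^^^^^^^^^^^^^^^^^^^
  File "h.py", line 18, in to
    o,R=st(); d=R.T@(np.array(p)-o["eef_pos"])*1000
        ~~^^
  File "h.py", line 16, in st
    print("t",o["clock"],"p",o["eef_pos"].round(4),"yawy",np.arctan2(R[1,1],R[0,1]).round(4),"zz",R[2,2].round(4),"q",o["joint_pos"].round(2),"F",o["ft_force"].round(1),"w",o["grip_width"].round(4)); return o,R
                                                                                                                                                                             ^^^^^^^^^^^^^^^^^^^^^
AttributeError: 'float' object has no attribute 'round'
```

```bash
sed -i 's/o\["grip_width"\].round(4)/round(o["grip_width"],4)/' h.py
python3 -c "
from h import *
to([.560,-.372,.40],1.809)
c=bot.camera('top')
crop(c['img'],370,120,450,230,5,'t2.png')"
```

```text
t 0.825 p [0.1883 0.4609 0.4145] yawy 1.8324 zz -1.0 q [ 1.18  0.28  0.62  1.92 -0.    0.92] F [ 0.3 -0.  -0.4] w 0.0854
shift mm [-143.8 -900.6   20.2] rows>= 14.409235286061723
turn deg 1.3413047323299128
```

View pics/t2.png

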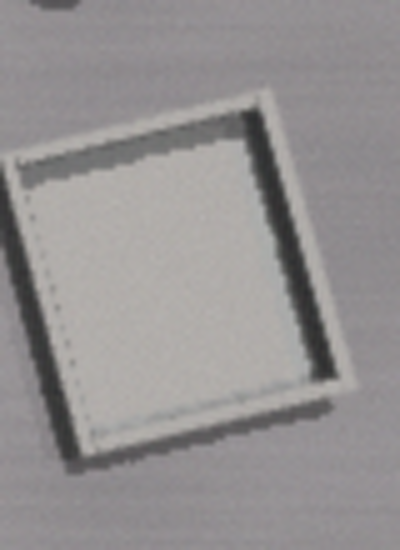

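The rim corners in this crop, (5,160), (270,90), (358,385) and (85,457), agree with the first measurement. The -y rim is the right-hand side. Now I cross above the pan.

```bash
python3 -m crank '[[[-9,-57,0,0,0],[-9,-57,0,0,0],[-9,-57,0,0,0],[-9,-57,0,0,0],[-9,-57,0,0,0],[-9,-57,0,0,0],[-9,-57,0,0,0],[-9,-57,0,0,0],[-9,-57,0,0,0],[-9,-57,0,0,0],[-9,-57,0,0,0],[-9,-57,0,0,0]]]'
python3 -c "
from h import *
to([.560,-.372,.40],1.809)"
```

```text
clock: 2.38
eef_pos: [0.4692, -0.1902, 0.3985]
tool_rot: [-0.131, 0.991, -0.011, -0.021]
ft_force: [1.2, 1.0, 0.1]
grip_width: 0.0855
t 2.375 p [ 0.4692 -0.1902  0.3985] yawy 1.8345 zz -0.9989 q [-0.36  0.3   0.61  1.91 -0.04 -0.62] F [1.2 1.  0.1] w 0.0855
shift mm [-4.030e+01 -1.992e+02 -1.000e-01] rows>= 3.187373666772445
turn deg 1.461531522074816
```

```bash
python3 -m crank '[[[-9,-46,10,1.4,0],[-9,-46,50,0,0],[-9,-46,50,0,0],[-9,-46,50,0,0],[0,0,0,0,0]]]'
python3 -c "
from h import *
to([.560,-.372,.12],1.809)
o,R=st(); print(R[:,2])
import time
c=bot.camera('wrist'); cv2.imwrite('pics/w1.png',c['img'])
T=np.array(c['T_tool_cam']);np.save('T.npy',T);print(T,c['fx'],c['cx'],c['cy'])"
```

```text
clock: 3.0
eef_pos: [0.5327, -0.3543, 0.2403]
tool_rot: [-0.115, 0.993, -0.004, -0.029]
ft_force: [-0.3, 0.3, 0.1]
grip_width: 0.0852
t 3.0 p [ 0.5327 -0.3543  0.2403] yawy 1.8005 zz -0.9983 q [-0.56  0.57  0.61  1.65 -0.04 -0.79] F [-0.3  0.3  0.1] w 0.0852
shift mm [-29.5 -23.2 118.8] rows>= 1.9007726023189173
turn deg -0.48741442456752304
t 3.0 p [ 0.5327 -0.3543  0.2403] yawy 1.8005 zz -0.9983 q [-0.56  0.57  0.61  1.65 -0.04 -0.79] F [-0.3  0.3  0.1] w 0.0852
[-0.05632518 -0.01493229 -0.99830081]
[[-3.84177852e-04 -9.59837216e-01 -2.80557250e-01  7.09206757e-02]
 [ 9.99999904e-01 -3.10161314e-04 -3.08220310e-04 -1.23322486e-03]
 [ 2.08823319e-04 -2.80557341e-01  9.59837244e-01 -1.77776521e-01]
 [ 0.00000000e+00  0.00000000e+00  0.00000000e+00  1.00000000e+00]] 328.99698652182434 261.0061590630858 194.62429258483522
```

View pics/w1.png

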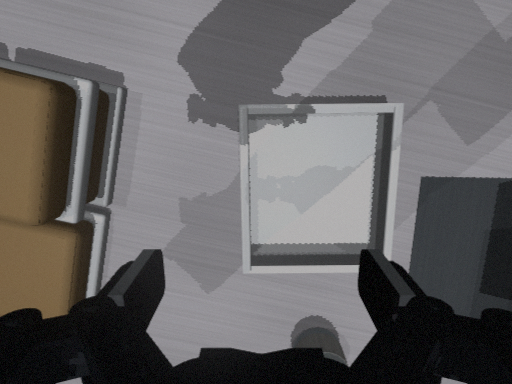

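The wrist view shows the tray with rim outer corners at (239,105), (403,104), (393,272) and (243,273), the plate on the right and the brown trays on the left. I'll check it by casting rays.

```bash
cat >> h.py <<'E'
def wray(c,o,px,z):
    T=np.array(c["T_tool_cam"]);R=Ro.from_quat(o["tool_rot"]).as_matrix();px=np.atleast_2d(px).astype(float)
    d=np.c_[(px[:,0]-c["cx"])/c["fx"],(px[:,1]-c["cy"])/c["fy"],np.ones(len(px))]
    w=d@(R@T[:3,:3]).T; s=R@T[:3,3]+o["eef_pos"]
    return s+w*((z-s[2])/w[:,2])[:,None]
E
python3 -c "
from h import *
o,R=st();c=bot.camera('wrist')
T=wray(c,o,[(239,105),(403,104),(393,272),(243,273)],.05);print(T.round(4),T.mean(0),[np.linalg.norm(T[i]-T[i-1]).round(4) for i in range(4)])
a=T[0]-T[3];print('ang -y side',np.arctan2(a[1],a[0])+np.pi, 'mid',(T[0]+T[3])/2)
"
```

```text
t 3.05 p [ 0.5334 -0.3535  0.2433] yawy 1.8017 zz -0.9985 q [-0.56  0.57  0.61  1.65 -0.04 -0.79] F [-0.3  0.8 -0.3] w 0.0855
[[ 0.4665 -0.3962  0.05  ]
 [ 0.4244 -0.2212  0.05  ]
 [ 0.6176 -0.1684  0.05  ]
 [ 0.6617 -0.3484  0.05  ]] [ 0.5425718  -0.28357419  0.05      ] [np.float64(0.2009), np.float64(0.18), np.float64(0.2003), np.float64(0.1853)]
ang -y side 0.2400326062414977 mid [ 0.56411478 -0.3723238   0.05      ]
```

```bash
python3 -m crank '[[[-15,-6,30,0,0],[-14,-6,35,0,0],[0,0,35,0,0],[0,0,30,0,0],[0,0,0,0,0]]]'
python3 -c "
from h import *
to([.5615,-.3667,.025],1.809)"
```

```text
clock: 3.72
eef_pos: [0.5649, -0.3571, 0.1255]
tool_rot: [-0.118, 0.993, -0.012, -0.017]
ft_force: [-0.1, -0.5, 0.3]
grip_width: 0.0855
t 3.725 p [ 0.5649 -0.3571  0.1255] yawy 1.8086 zz -0.9991 q [-0.54  0.63  0.41  1.37 -0.04 -0.78] F [-0.1 -0.5  0.3] w 0.0855
shift mm [  1.8  -6.5 100.7] rows>= 1.611985276808552
turn deg -0.024536063465547233
```

```bash
python3 -m crank '[[[1,-3,25,0,0],[1,-4,25,0,0],[0,0,25,0,0],[0,0,18,0,0],[0,0,0,0,0]]]'
python3 -c "
from h import *
to([.5615,-.3667,.025],1.809)"
```

```text
clock: 4.35
eef_pos: [0.5711, -0.3684, 0.0482]
tool_rot: [-0.12, 0.993, -0.02, -0.008]
ft_force: [-0.3, -0.6, -0.3]
grip_width: 0.0854
t 4.35 p [ 0.5711 -0.3684  0.0482] yawy 1.8125 zz -0.9991 q [-0.55  0.67  0.29  1.18 -0.04 -0.79] F [-0.3 -0.6 -0.3] w 0.0854
shift mm [ 8.5  4.9 23.2] rows>= 0.3705420425755523
turn deg 0.19887230348770643
```

```bash
python3 -m crank '[[[4,3,15,0,0],[3,0,10,0,0],[0,0,0,0,0]]]'
python3 -c "
from h import *
to([.5615,-.3667,.025],1.809)"
```

```text
clock: 4.72
eef_pos: [0.5668, -0.3697, 0.0285]
tool_rot: [-0.121, 0.992, -0.023, -0.004]
ft_force: [0.0, 0.6, 0.0]
grip_width: 0.0856
t 4.725 p [ 0.5668 -0.3697  0.0285] yawy 1.813 zz -0.999 q [-0.56  0.68  0.24  1.11 -0.04 -0.8 ] F [0.  0.6 0. ] w 0.0856
shift mm [4.4 4.3 3.4] rows>= 0.0699201551159204
turn deg 0.2267403341321757
```

```bash
python3 -m crank '[[[2,3,2,0,120],[0,1,0,0,200],[0,0,0,0,255],[0,0,0,0,255],[0,0,0,0,255],[0,0,0,0,255]]]'
python3 -c "
from h import *
to([.5615,-.3667,.025],1.809)
c=bot.camera('wrist'); cv2.imwrite('pics/w2.png',c['img'])"
```

```text
clock: 5.48
eef_pos: [0.5654, -0.3671, 0.0288]
tool_rot: [-0.121, 0.992, -0.024, -0.002]
ft_force: [-0.7, 0.1, -0.7]
grip_width: -0.0002
t 5.475 p [ 0.5654 -0.3671  0.0288] yawy 1.8129 zz -0.9989 q [-0.56  0.67  0.23  1.1  -0.04 -0.8 ] F [-0.7  0.1 -0.7] w -0.0002
shift mm [3.7 1.5 3.7] rows>= 0.05994928198019566
turn deg 0.22571435591737385
```

View pics/w2.png

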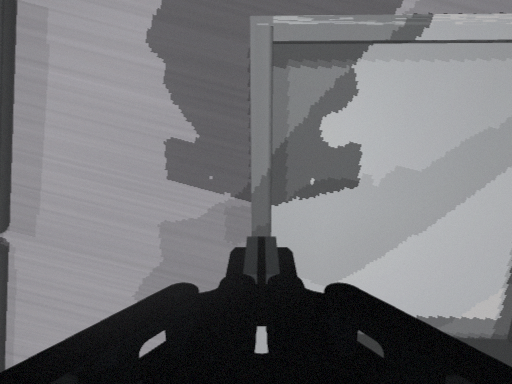

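```bash
python3 -c "
from h import *
c=bot.camera('wrist'); crop(c['img'],190,190,330,290,5,'w3.png')
d=c['depth']; print(d[200:330:10,262].round(3)); print(d[250,230:300:5].round(3))
c=bot.camera('scene'); crop(c['img'],100,250,300,384,4,'s3.png')"
```

```text
[0.164 0.165 0.167 0.169 0.145 0.137 0.127 0.12  0.118 0.119 0.121 0.122
 0.123]
[0.227 0.146 0.145 0.146 0.136 0.136 0.136 0.136 0.135 0.135 0.144 0.146
 0.145 0.222]
```

View pics/w3.png

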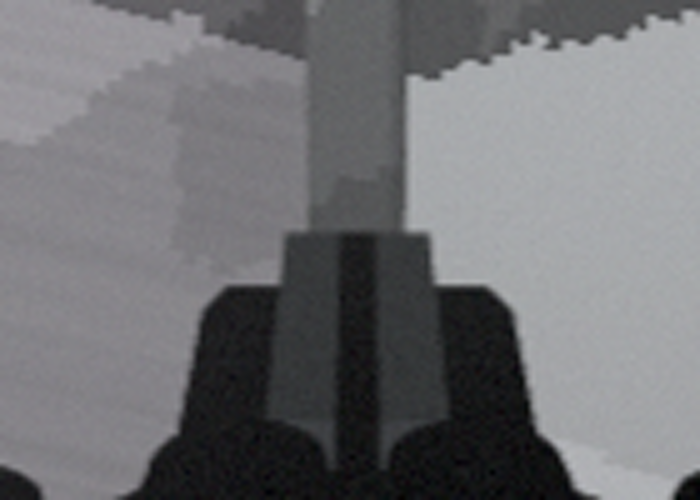

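View pics/s3.png

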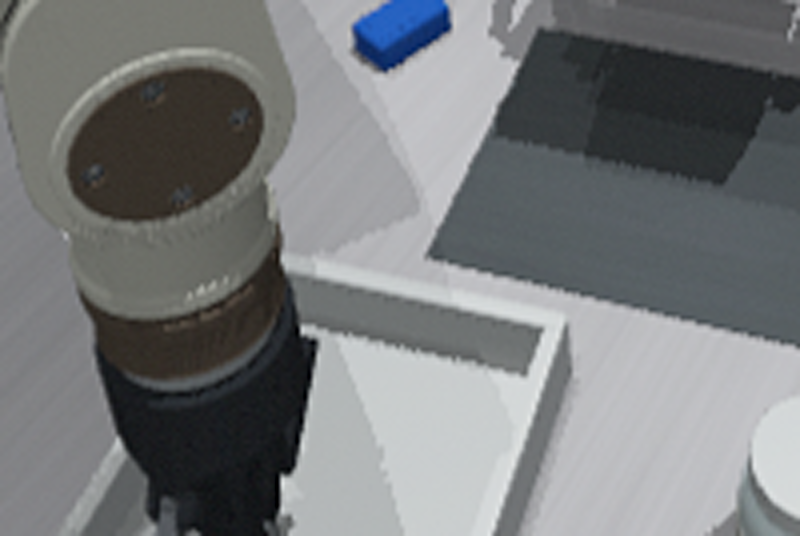

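The wrist view shows the fingers shut at (262,240) with the rim passing beneath them, and the depth puts their ends about 23 mm above the rim. So the grip missed. I'll reopen and check where the fingertips really are.

```bash
python3 -m crank '[[[0,0,0,0,0],[0,0,0,0,0],[0,0,0,0,0],[0,0,0,0,0],[0,0,0,0,0]]]'
python3 -c "
from h import *
o,R=st()
c=bot.camera('wrist'); cv2.imwrite('pics/w4.png',c['img'])
d=c['depth'];T=np.array(c['T_tool_cam'])
v,u=np.mgrid[0:384,0:512]; P=np.stack([(u-c['cx'])/c['fx']*d,(v-c['cy'])/c['fy']*d,d],-1)@T[:3,:3].T+T[:3,3]
m=(d>0)&(d<.16)&(v>150)
for lo in range(-120,20,8):
    k=m&(P[...,2]*1000>=lo)&(P[...,2]*1000<lo+8)
    if k.sum(): print(lo,k.sum(),'y',P[k][:,1].min().round(3),P[k][:,1].max().round(3),'x',P[k][:,0].min().round(3),P[k][:,0].max().round(3),'rowmin',v[k].min())
"
```

```text
clock: 6.25
eef_pos: [0.5654, -0.367, 0.0286]
tool_rot: [-0.121, 0.992, -0.024, -0.002]
ft_force: [-1.2, -0.1, -0.3]
grip_width: 0.0855
t 6.25 p [ 0.5654 -0.367   0.0286] yawy 1.813 zz -0.9989 q [-0.56  0.67  0.23  1.1  -0.04 -0.8 ] F [-1.2 -0.1 -0.3] w 0.0855
-120 8399 y -0.064 0.06 x 0.004 0.018 rowmin 333
-112 5069 y -0.072 0.068 x -0.006 0.018 rowmin 319
-104 8927 y -0.075 0.071 x -0.013 0.014 rowmin 305
-96 2036 y -0.074 0.072 x 0.005 0.015 rowmin 295
-88 1414 y -0.057 0.055 x -0.004 0.012 rowmin 283
-80 1601 y -0.058 0.055 x -0.012 0.011 rowmin 272
-72 1428 y -0.058 0.055 x -0.012 0.012 rowmin 262
-64 1167 y -0.058 0.055 x -0.011 0.011 rowmin 252
-56 685 y -0.056 0.053 x -0.012 0.011 rowmin 249
-48 8 y -0.044 0.042 x -0.007 0.005 rowmin 257
-24 390 y -0.006 0.004 x 0.032 0.047 rowmin 151
```

View pics/w4.png

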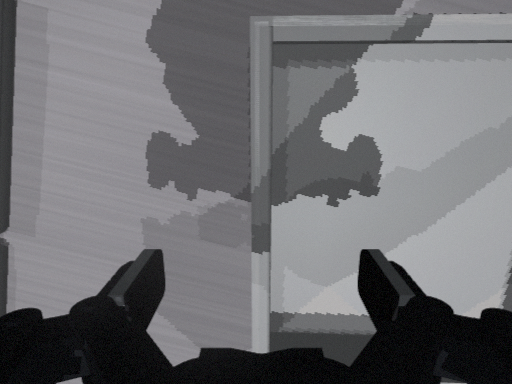

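The finger geometry is right in scale (114 mm over the backs, 22 mm wide), but the tips sit about 44 mm behind the reported TCP. The rim still reads 0.0495 m from the same pose. So I'll treat the tips as TCP z + 44 mm shut (+48 open), go 45 mm lower in steps, and watch the force.

```bash
python3 -m crank '[[[0,0,15,0,0],[0,0,15,0,0],[0,0,0,0,0]]]'
python3 -m crank '[[[0,0,10,0,0],[0,0,10,0,0],[0,0,0,0,0]]]'
python3 -c "
from h import *
o,R=st()
c=bot.camera('wrist'); cv2.imwrite('pics/w5.png',c['img'])"
```

```text
clock: 6.68
eef_pos: [0.5647, -0.3682, -0.0044]
tool_rot: [-0.121, 0.992, -0.023, -0.003]
ft_force: [-0.4, 0.8, 0.2]
grip_width: 0.0856
clock: 7.05
eef_pos: [0.5644, -0.369, -0.0264]
tool_rot: [-0.121, 0.992, -0.023, -0.003]
ft_force: [0.4, -0.6, 0.6]
grip_width: 0.0853
t 7.05 p [ 0.5644 -0.369  -0.0264] yawy 1.813 zz -0.9989 q [-0.56  0.72  0.17  1.   -0.04 -0.8 ] F [ 0.4 -0.6  0.6] w 0.0853
```

View pics/w5.png

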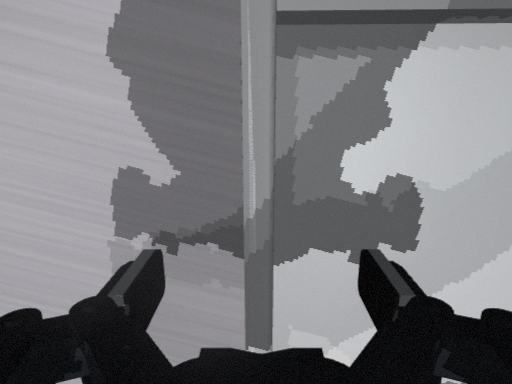

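```bash
python3 -m crank '[[[0,0,-6,0,120],[0,0,0,0,200],[0,0,0,0,255],[0,0,0,0,255],[0,0,0,0,255],[0,0,0,0,255]]]'
python3 -c "
from h import *
o,R=st()
c=bot.camera('wrist'); cv2.imwrite('pics/w6.png',c['img'])
# target: rim point, tray yaw .238 now -> .206
print(tp(0,-.097-.085,0))
to(np.r_[tp(0,-.097-.085,0)[:2],o['eef_pos'][2]],1.813-.032)
"
```

```text
clock: 7.85
eef_pos: [0.5661, -0.3697, -0.0174]
tool_rot: [-0.121, 0.992, -0.024, -0.002]
ft_force: [0.5, -0.1, -0.8]
grip_width: 0.0086
t 7.85 p [ 0.5661 -0.3697 -0.0174] yawy 1.8128 zz -0.9988 q [-0.56  0.71  0.18  1.01 -0.04 -0.8 ] F [ 0.5 -0.1 -0.8] w 0.0086
[ 0.61394521 -0.10044824  0.        ]
t 7.9 p [ 0.5661 -0.3696 -0.0174] yawy 1.8129 zz -0.9988 q [-0.56  0.71  0.18  1.01 -0.04 -0.8 ] F [-0.4  0.1  1.1] w 0.009
shift mm [-110.9  249.6  -12.9] rows>= 3.9932176724089814
turn deg 1.8264152099980675
```

View pics/w6.png

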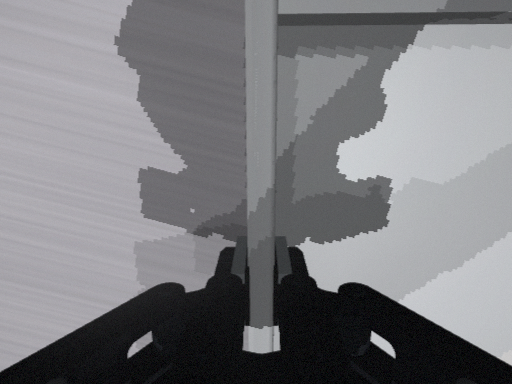

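The rim is pinched: the opening is 8.6 mm and the fingers straddle the rim at (262,260). I'll slide the tray gently.

```bash
python3 -m crank '[[[-9,20,-1,0.3,255],[-9,20,-1,0.3,255],[-9,20,-1,0.3,255],[-9,20,-1,0.3,255],[-9,20,-1,0.3,255],[-9,20,-1,0.3,255],[0,0,0,0,255]]]'
python3 -c "
from h import *
o,R=st()
to(np.r_[tp(0.005,-.097-.085,0)[:2],-.0174],1.813-.032)
c=bot.camera('scene'); cv2.imwrite('pics/s4.png',c['img'])
"
```

```text
clock: 8.78
eef_pos: [0.5921, -0.2341, -0.0174]
tool_rot: [-0.105, 0.994, -0.026, -0.002]
ft_force: [0.3, 0.6, -0.5]
grip_width: 0.0091
t 8.775 p [ 0.5921 -0.2341 -0.0174] yawy 1.7809 zz -0.9987 q [-0.35  0.65  0.06  0.96 -0.05 -0.56] F [ 0.3  0.6 -0.5] w 0.0091
t 8.775 p [ 0.5921 -0.2341 -0.0174] yawy 1.7809 zz -0.9987 q [-0.35  0.65  0.06  0.96 -0.05 -0.56] F [ 0.3  0.6 -0.5] w 0.0091
shift mm [-54.2 126.   -6.9] rows>= 2.016076315669256
turn deg -0.004325763280901246
```

View pics/s4.png

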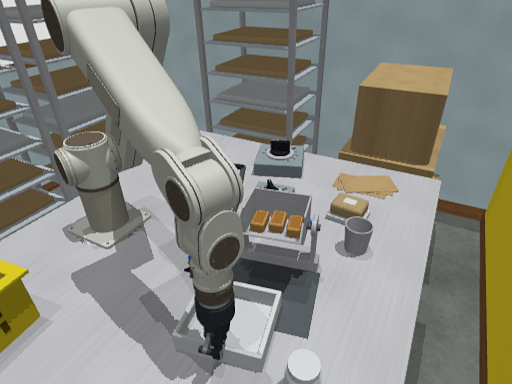

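```bash
python3 -m crank '[[[-9,19,-1,0,255],[-9,19,-1,0,255],[-9,19,-1,0,255],[-9,19,-1,0,255],[-8,16,-1,0,255],[0,0,0,0,255]]]'
python3 -c "
from h import *
o,R=st()
to(np.r_[tp(0.005,-.097-.085,0)[:2],-.0174],1.813-.032)
c=bot.camera('scene'); crop(c['img'],150,170,350,320,4,'s5.png')
"
```

```text
clock: 9.57
eef_pos: [0.6174, -0.1304, -0.0174]
tool_rot: [-0.104, 0.994, -0.026, -0.002]
ft_force: [1.1, 1.3, 1.4]
grip_width: 0.0089
t 9.575 p [ 0.6174 -0.1304 -0.0174] yawy 1.779 zz -0.9986 q [-0.18  0.65  0.05  0.96 -0.05 -0.39] F [1.1 1.3 1.4] w 0.0089
t 9.575 p [ 0.6174 -0.1304 -0.0174] yawy 1.779 zz -0.9986 q [-0.18  0.65  0.05  0.96 -0.05 -0.39] F [1.1 1.3 1.4] w 0.0089
shift mm [-7.8 30.  -1.6] rows>= 0.480301329071056
turn deg -0.11202321454519643
```

View pics/s5.png

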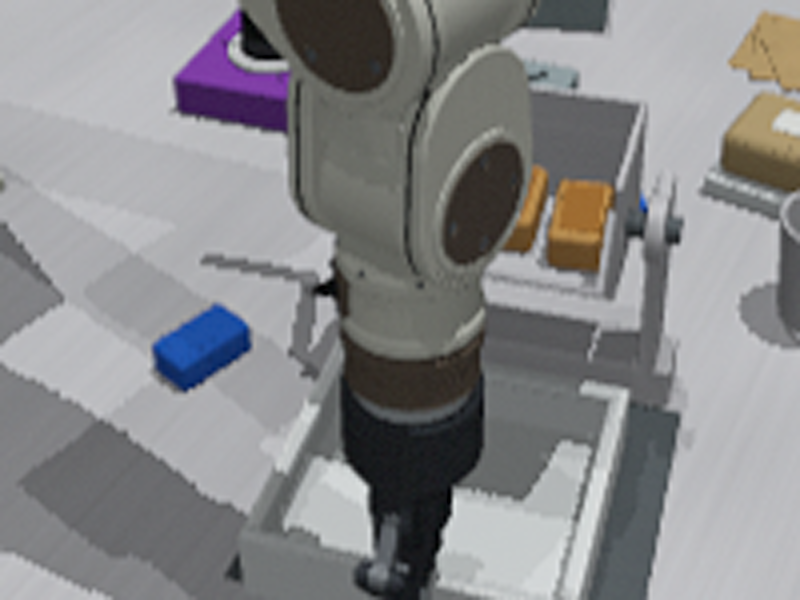

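```bash
python3 -m crank '[[[-3,11,-0.5,0,255],[-3,11,-0.5,0,255],[-2,5,0,0,255],[0,0,0,0,255]]]'
python3 -c "
from h import *
o,R=st()
to(np.r_[tp(0.005,-.097-.085,0)[:2],-.0174],1.813-.032)
c=bot.camera('scene'); crop(c['img'],150,170,350,320,4,'s6.png')
c=bot.camera('top'); crop(c['img'],250,80,450,240,4,'t6.png')
"
```

```text
clock: 10.12
eef_pos: [0.6198, -0.1037, -0.0173]
tool_rot: [-0.102, 0.994, -0.028, -0.001]
ft_force: [-0.2, 1.4, 0.6]
grip_width: 0.0091
t 10.125 p [ 0.6198 -0.1037 -0.0173] yawy 1.7758 zz -0.9985 q [-0.14  0.64  0.04  0.96 -0.05 -0.34] F [-0.2  1.4  0.6] w 0.0091
t 10.125 p [ 0.6198 -0.1037 -0.0173] yawy 1.7758 zz -0.9985 q [-0.14  0.64  0.04  0.96 -0.05 -0.34] F [-0.2  1.4  0.6] w 0.0091
shift mm [ 0.1  4.3 -0.2] rows>= 0.06959676800675363
turn deg -0.29640972981947217
```

View pics/s6.png

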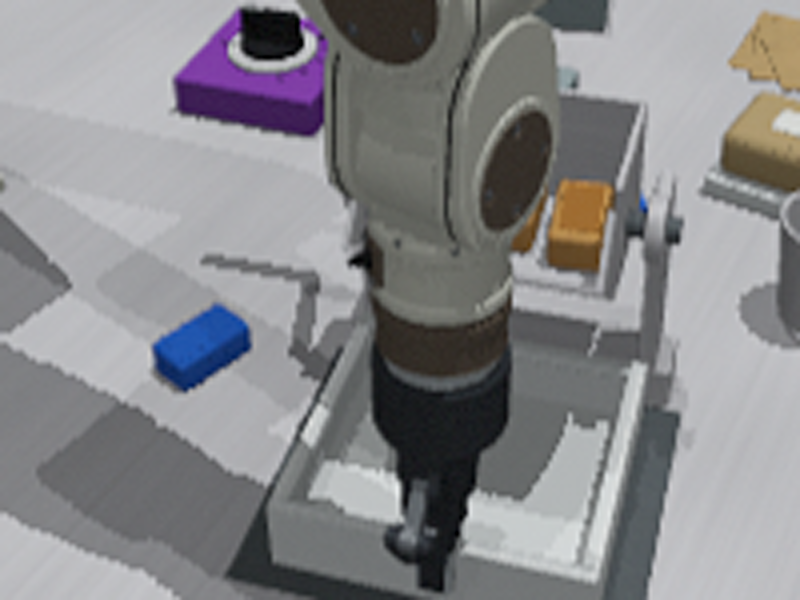

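View pics/t6.png

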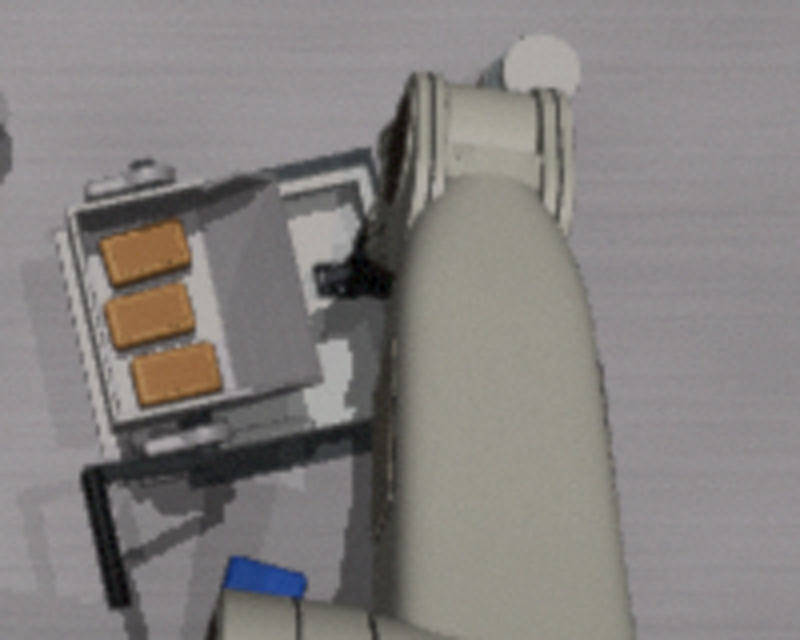

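In the scene crop, the rim corners are near-left (268,507), near-right (603,575) and far-right (647,362). I'll measure from those.

```bash
python3 -c "
from h import *
c=bot.camera('scene')
p=(np.array([(268,507),(603,575),(647,362)])+.5)/4-.5+[150,170]
X=ray(c,p,.05)
for x in X: d=x-ORG; print(x.round(4),'tip',(d@EX).round(4),(d@EY).round(4))
c2=bot.camera('top'); p=(np.array([(272,190),(372,160)])+.5)/4-.5+[250,80]
X=ray(c2,p,.05)
for x in X: d=x-ORG; print(x.round(4),'tip',(d@EX).round(4),(d@EY).round(4))
P=ray(c,(np.array([(228,572),(680,415)])+.5)/4-.5+[150,170],0)
for x in P: d=x-ORG; print('plate',x.round(4),'tip',(d@EX).round(4),(d@EY).round(4))
"
```

```text
[ 0.519  -0.1242  0.05  ] tip -0.0978 -0.1858
[ 0.7152 -0.0772  0.05  ] tip 0.1039 -0.1799
[0.6758 0.0957 0.05  ] tip 0.1007 -0.0027
[ 0.6913 -0.0087  0.05  ] tip 0.0945 -0.108
[ 0.7157 -0.0896  0.05  ] tip 0.1018 -0.1922
plate [ 0.4977 -0.1435  0.    ] tip -0.1226 -0.2003
plate [0.6987 0.1082 0.    ] tip 0.1256 0.0049
```

The tray is centred in x to within about 3 mm, with its y edges at about -185 and -3 mm (centre ≈ -95), and it is nearly square. That is on the spot. I'll release and rise.

```bash
python3 -m crank '[[[0,0,0,0,0],[0,0,0,0,0],[0,0,0,0,0],[0,0,-20,0,0],[0,0,-40,0,0],[0,0,-55,0,0],[0,0,-55,0,0],[0,0,-55,0,0],[0,0,-55,0,0],[0,0,-30,0,0],[0,0,0,0,0]]]'
python3 -c "
from h import *
o,R=st();print(R[:,2])
to(np.r_[tp(-.165,.089,0)[:2],.29],np.pi/2+YAW)
c=bot.camera('top'); crop(c['img'],250,80,450,240,4,'t7.png')
c=bot.camera('scene'); crop(c['img'],150,170,350,320,4,'s7.png')
"
```

```text
clock: 11.7
eef_pos: [0.617, -0.0877, 0.2984]
tool_rot: [-0.1, 0.995, -0.027, -0.005]
ft_force: [0.7, 0.2, -0.3]
grip_width: 0.0855
t 11.7 p [ 0.617  -0.0877  0.2984] yawy 1.7725 zz -0.9985 q [-0.11  0.5   0.64  1.71 -0.06 -0.31] F [ 0.7  0.2 -0.3] w 0.0855
[-0.00414398 -0.05526811 -0.99846295]
t 11.7 p [ 0.617  -0.0877  0.2984] yawy 1.7725 zz -0.9985 q [-0.11  0.5   0.64  1.71 -0.06 -0.31] F [ 0.7  0.2 -0.3] w 0.0855
shift mm [171.8 258.5  -2.8] rows>= 4.135626921241522
turn deg -0.24917795876351448
```

View pics/s7.png

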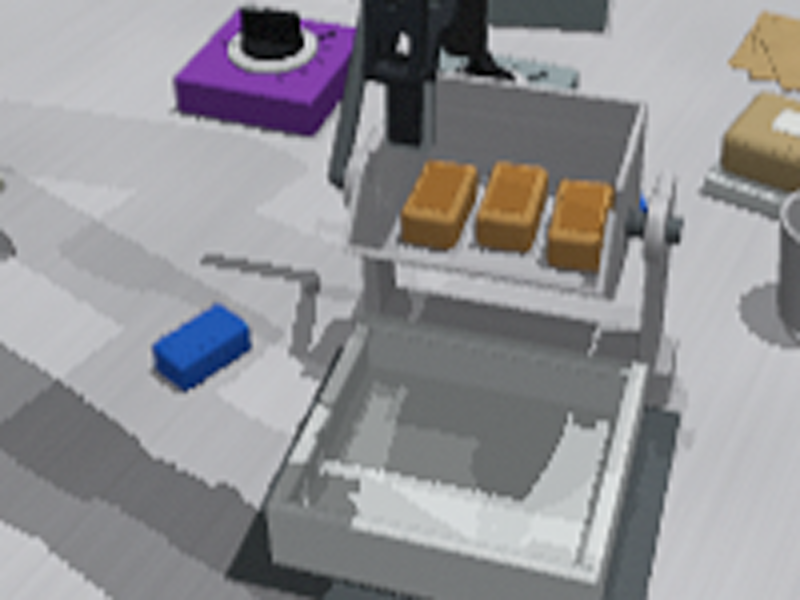

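View pics/t7.png

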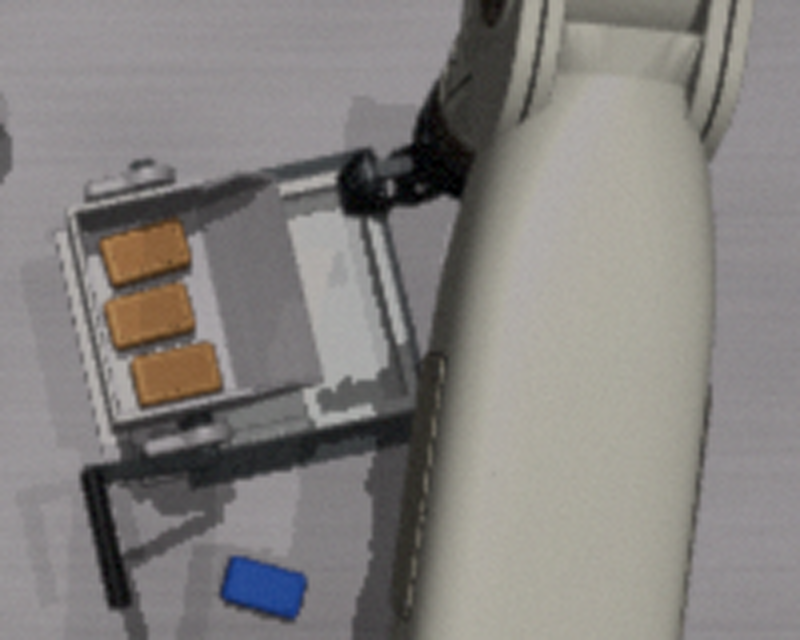

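The tray sits squarely on the plate, the biscuits are still in the pan, and the bar runs (95,470)-(120,605) in the top crop. Now I move to above the bar.

```bash
python3 -m crank '[[[24,36,0,0,0],[24,36,0,0,0],[24,36,0,0,0],[24,36,0,0,0],[24,36,0,0,0],[24,36,0,0,0],[24,36,0,0,60],[0,0,0,0,100],[0,0,0,0,100]]]'
python3 -c "
from h import *
o,R=st();print(R[:,2])
to(np.r_[tp(-.165,.089,0)[:2],.29],np.pi/2+YAW)
c=bot.camera('wrist'); cv2.imwrite('pics/w8.png',c['img'])
"
```

```text
clock: 12.92
eef_pos: [0.3843, 0.1281, 0.2653]
tool_rot: [-0.099, 0.994, -0.028, -0.027]
ft_force: [0.1, -0.4, -0.6]
grip_width: 0.0519
t 12.925 p [0.3843 0.1281 0.2653] yawy 1.7714 zz -0.997 q [ 0.35  0.09 -0.    1.55 -0.04  0.16] F [ 0.1 -0.4 -0.6] w 0.0519
[-0.04841308 -0.06015544 -0.99701429]
t 12.925 p [0.3843 0.1281 0.2653] yawy 1.7714 zz -0.997 q [ 0.35  0.09 -0.    1.55 -0.04  0.16] F [ 0.1 -0.4 -0.6] w 0.0519
shift mm [-11.5  -0.8 -25.4] rows>= 0.40592483860151823
turn deg -0.3134032598174143
```

View pics/w8.png

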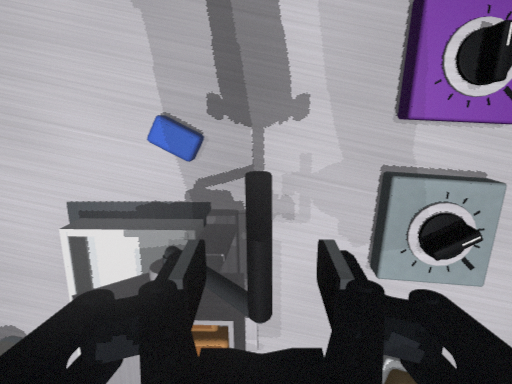

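The wrist view shows the bar at (259,172)-(259,322), centred between the half-open fingers at (190,250) and (332,250). I'll check the depths.

```bash
cat >> h.py <<'E'
def wpts(c):
    d=c['depth'];T=np.array(c['T_tool_cam']);v,u=np.mgrid[0:384,0:512]
    return np.stack([(u-c['cx'])/c['fx']*d,(v-c['cy'])/c['fy']*d,d],-1)@T[:3,:3].T+T[:3,3]
E
python3 -c "
from h import *
o,R=st();c=bot.camera('wrist');P=wpts(c)
for r in (180,210,240,270,300): 
  p=P[r,259]; print(r,p.round(3),(R@p+o['eef_pos']).round(3))
for u,v in ((200,246),(322,246),(198,250),(326,250)): print(u,v,P[v,u].round(3),(R@P[v,u]+o['eef_pos']).round(3))
"
```

```text
t 12.975 p [0.3844 0.1279 0.2654] yawy 1.7708 zz -0.997 q [ 0.35  0.09 -0.    1.55 -0.04  0.16] F [-0.   0.1 -1.2] w 0.052
180 [ 0.026 -0.002  0.005] [0.359 0.12  0.262]
210 [ 0.009 -0.002  0.002] [0.376 0.124 0.264]
240 [-0.01  -0.002  0.002] [0.394 0.127 0.263]
270 [-0.029 -0.003  0.001] [0.413 0.131 0.263]
300 [-0.049 -0.003 -0.001] [0.433 0.135 0.263]
200 246 [ 0.011 -0.027 -0.05 ] [0.382 0.102 0.317]
322 246 [ 0.01   0.025 -0.048] [0.372 0.153 0.313]
198 250 [ 0.011 -0.027 -0.053] [0.382 0.102 0.32 ]
326 250 [ 0.011  0.026 -0.054] [0.371 0.154 0.319]
```

```bash
python3 -m crank '[[[-4,-1,20,0,130],[-4,-1,25,0,150],[0,0,20,0,160],[0,0,13,0,160],[0,0,0,0,160]]]'
python3 -c "
from h import *
o,R=st();c=bot.camera('wrist');cv2.imwrite('pics/w9.png',c['img']);P=wpts(c)
for r in (180,210,240): 
  p=P[r,259]; print(r,p.round(3),(R@p+o['eef_pos']).round(3))
k=(P[...,2]<-.03)&(c['depth']>0)
for s in (-1,1):
  m=k&(s*P[...,1]>.008)&(s*P[...,1]<.035); print(s,P[m][:,2].max(),P[m][np.argmax(P[m][:,2])])
"
```

```text
clock: 13.65
eef_pos: [0.3928, 0.1192, 0.184]
tool_rot: [-0.094, 0.995, -0.028, -0.027]
ft_force: [-0.5, 0.3, -0.2]
grip_width: 0.0316
t 13.65 p [0.3928 0.1192 0.184 ] yawy 1.7615 zz -0.997 q [ 0.33  0.13 -0.17  1.34 -0.04  0.14] F [-0.5  0.3 -0.2] w 0.0316
180 [-0.018 -0.004  0.184] [ 0.402  0.108 -0.   ]
210 [ 0.035 -0.002 -0.074] [0.362 0.115 0.26 ]
240 [ 0.025 -0.002 -0.075] [0.372 0.117 0.261]
-1 -0.03038429415410898 [-0.04825007 -0.0273327  -0.03038429]
1 -0.03872680952534749 [ 0.01004352  0.02160154 -0.03872681]
```

View pics/w9.png

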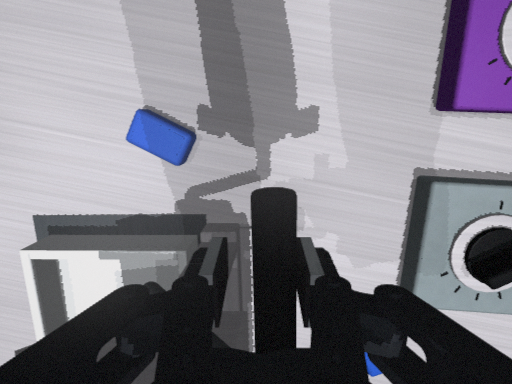

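The bar at (275,190-350) is straddled, with the tips about 25 mm below its centre. Next I work out the swing shifts.

```bash
cat >> h.py <<'E'
EEF0=np.array([0.3928,0.1192,0.184])
def arc(q): return 130*np.sin(.75-q)-130*np.sin(.75),130*np.cos(.75-q)-130*np.cos(.75)
def way(qs,dz=0,push=0):
    o,R=st(); e=o["eef_pos"].copy()
    rel=(e-EEF0); print("now rel tipper x,y,z mm",(rel@EX*1000).round(1),(rel@EY*1000).round(1),(rel[2]*1000).round(1))
    for q in qs:
        y,z=arc(q); t=EEF0+EY*(y+push)/1000+np.array([0,0,(z+dz)/1000]); print(q,(R.T@(t-e)*1000).round(1)); e=t
E
python3 -c "
from h import *
way(np.arange(.125,1.55,.125))"
```

```text
t 13.7 p [0.3933 0.1194 0.1846] yawy 1.7616 zz -0.9971 q [ 0.33  0.13 -0.17  1.34 -0.04  0.14] F [-0.4 -1.   1.1] w 0.0319
now rel tipper x,y,z mm 0.5 0.1 0.6
0.125 [  0.9 -13.1  -9. ]
0.25 [  0.3 -14.2  -8. ]
0.375 [  0.1 -15.   -6.1]
0.5 [  0.  -15.7  -4.2]
0.625 [ -0.1 -16.1  -2.2]
0.75 [ -0.2 -16.2  -0.2]
0.875 [ -0.4 -16.1   1.8]
1.0 [ -0.5 -15.8   3.8]
1.125 [ -0.6 -15.2   5.7]
1.25 [ -0.7 -14.3   7.6]
1.375 [ -0.8 -13.3   9.3]
1.5 [ -0.8 -12.   10.9]
```

```bash
python3 -m crank '[[[0,-13,-9,0,160],[0,-14,-8,0,160],[0,-15,-6,0,160],[0,-16,-4,0,160],[0,0,0,0,160]]]'
python3 -c "
from h import *
way(np.arange(.625,1.55,.125))
c=bot.camera('wrist');cv2.imwrite('pics/w10.png',c['img'])
c=bot.camera('scene');crop(c['img'],150,130,350,280,4,'s10.png')"
```

```text
clock: 14.32
eef_pos: [0.4062, 0.0661, 0.2211]
tool_rot: [-0.097, 0.995, -0.022, -0.025]
ft_force: [0.6, 0.2, -0.0]
grip_width: 0.0316
t 14.325 p [0.4062 0.0661 0.2211] yawy 1.7653 zz -0.9978 q [ 0.19  0.1  -0.1   1.42 -0.04  0.  ] F [ 0.6  0.2 -0. ] w 0.0316
now rel tipper x,y,z mm 2.3 -54.7 37.1
0.625 [  1.8 -17.6   4. ]
0.75 [ -0.2 -16.2  -0.4]
0.875 [ -0.3 -16.2   1.6]
1.0 [ -0.4 -15.8   3.6]
1.125 [ -0.5 -15.2   5.6]
1.25 [ -0.6 -14.4   7.4]
1.375 [ -0.6 -13.4   9.2]
1.5 [ -0.7 -12.1  10.8]
```

View pics/s10.png

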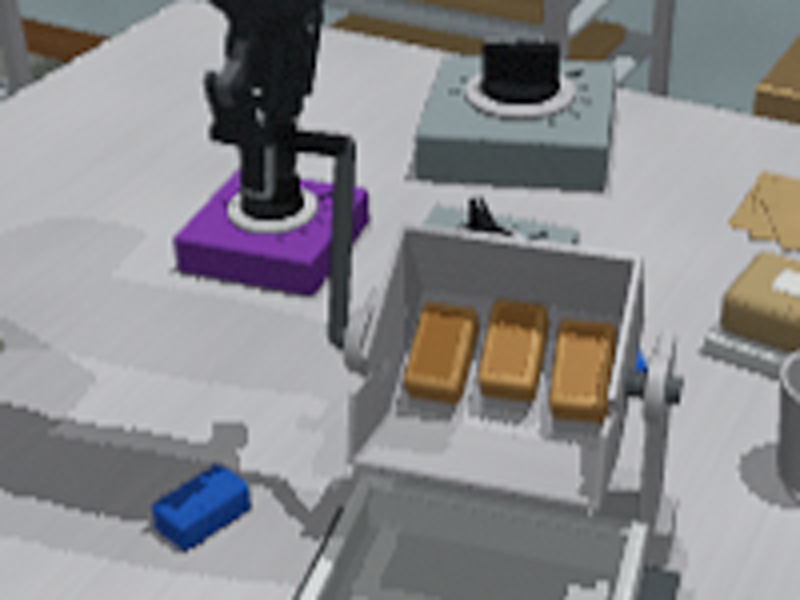

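View pics/w10.png

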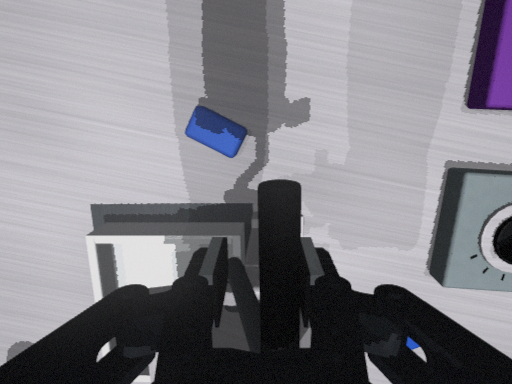

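The pan is tilting, with the biscuits at (440-585,360) still in it and the bar at (280,190) between the fingers. I'll keep going.

```bash
python3 -m crank '[[[1,-17,3,0,160],[0,-16,0,0,160],[0,-16,2,0,160],[0,-16,4,0,160],[0,0,0,0,160]]]'
python3 -c "
from h import *
way(np.arange(1.125,1.55,.125))
c=bot.camera('scene');crop(c['img'],150,130,350,280,4,'s11.png')"
```

```text
clock: 15.05
eef_pos: [0.4186, 0.006, 0.2152]
tool_rot: [-0.1, 0.995, -0.018, -0.023]
ft_force: [-0.3, -0.4, 0.4]
grip_width: 0.0321
t 15.05 p [0.4186 0.006  0.2152] yawy 1.772 zz -0.9983 q [ 0.05  0.11 -0.11  1.4  -0.04 -0.15] F [-0.3 -0.4  0.4] w 0.0321
now rel tipper x,y,z mm 2.1 -116.1 31.2
1.125 [  1.7 -20.    6. ]
1.25 [ -0.4 -14.5   7.3]
1.375 [ -0.5 -13.5   9.1]
1.5 [ -0.6 -12.2  10.7]
```

View pics/s11.png

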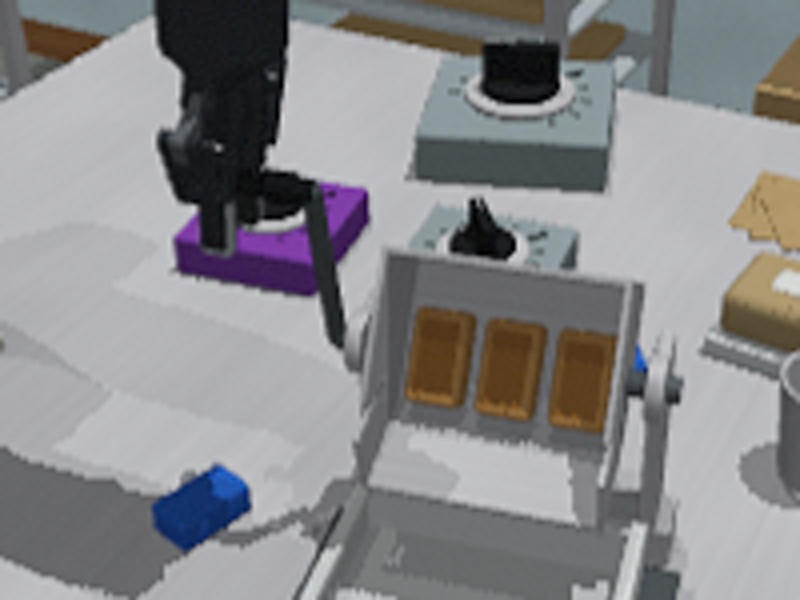

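The tilt is about 0.9 and the biscuits are still on the floor of the pan. I'll go on to about 1.5.

```bash
python3 -m crank '[[[1,-19,5,0,160],[0,-15,7,0,160],[0,-15,9,0,160],[0,-14,10,0,160],[0,-5,3,0,160],[0,0,0,0,160],[0,0,0,0,160]]]'
python3 -c "
from h import *
way([1.5])
c=bot.camera('scene');crop(c['img'],150,130,350,330,3,'s12.png')"
```

```text
clock: 15.98
eef_pos: [0.4304, -0.0544, 0.1819]
tool_rot: [-0.104, 0.994, -0.008, -0.022]
ft_force: [-0.1, 3.6, 1.7]
grip_width: 0.0317
t 15.975 p [ 0.4304 -0.0544  0.1819] yawy 1.7791 zz -0.9989 q [-0.11  0.15 -0.15  1.31 -0.02 -0.31] F [-0.1  3.6  1.7] w 0.0317
now rel tipper x,y,z mm 1.3 -177.6 -2.1
1.5 [ 1.4  0.4 -2. ]
```

View pics/s12.png

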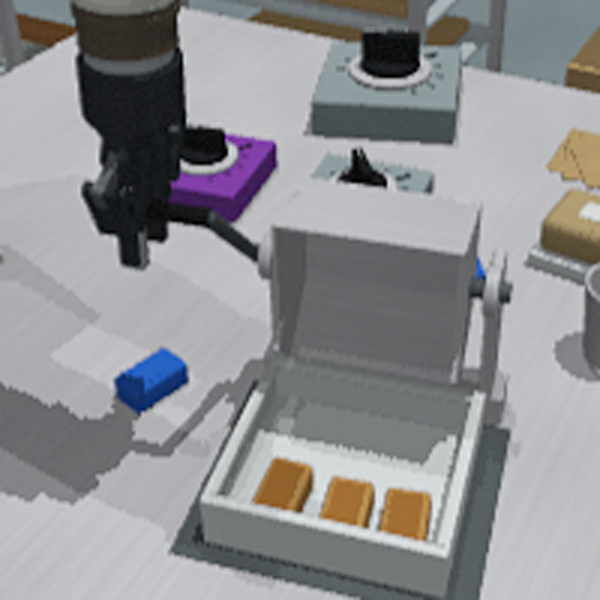

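All three biscuits (285,485), (348,500) and (405,512) are in the tray. Now I swing back.

```bash
python3 -c "
from h import *
way(np.arange(1.375,-.01,-.125))"
python3 -m crank '[[[0,11,-11,0,160],[0,13,-9,0,160],[0,14,-8,0,160],[0,15,-6,0,160],[0,16,-4,0,160],[0,0,0,0,160]]]'
python3 -c "
from h import *
way(np.arange(.75,-.01,-.125))"
```

```text
t 16.025 p [ 0.4304 -0.0544  0.1819] yawy 1.779 zz -0.9989 q [-0.11  0.15 -0.15  1.31 -0.02 -0.31] F [-0.4  3.5  1.6] w 0.0316
now rel tipper x,y,z mm 1.3 -177.6 -2.1
1.375 [  1.8  12.8 -12.5]
1.25 [ 0.4 13.6 -8.8]
1.125 [ 0.3 14.6 -7. ]
1.0 [ 0.2 15.4 -5.2]
0.875 [ 0.1 15.9 -3.2]
0.75 [ 0.  16.2 -1.2]
0.625 [-0.1 16.2  0.8]
0.5 [-0.2 16.   2.9]
0.375 [-0.2 15.5  4.8]
0.25 [-0.3 14.8  6.7]
0.125 [-0.4 13.8  8.5]
0.0 [-0.5 12.7 10.2]
clock: 16.77
eef_pos: [0.4197, 0.0078, 0.225]
tool_rot: [-0.101, 0.995, -0.02, -0.019]
ft_force: [0.2, 1.0, -0.3]
grip_width: 0.0316
t 16.775 p [0.4197 0.0078 0.225 ] yawy 1.7742 zz -0.9985 q [ 0.05  0.1  -0.09  1.41 -0.04 -0.15] F [ 0.2  1.  -0.3] w 0.0316
now rel tipper x,y,z mm 3.5 -114.5 41.0
0.75 [ 3.4 26.1  5.3]
0.625 [ 0.  16.2  0.4]
0.5 [-0.1 16.1  2.5]
0.375 [-0.1 15.6  4.4]
0.25 [-0.2 14.9  6.3]
0.125 [-0.3 14.   8.2]
0.0 [-0.4 12.9  9.8]
```

```bash
python3 -m crank '[[[1,18,8,0,160],[0,16,3,0,160],[0,16,1,0,160],[0,16,3,0,160],[0,16,4,0,160],[0,0,0,0,160]]]'
python3 -c "
from h import *
way(np.arange(.25,-.01,-.125),push=8)"
```

```text
clock: 17.52
eef_pos: [0.403, 0.0842, 0.2037]
tool_rot: [-0.1, 0.995, -0.026, -0.017]
ft_force: [0.1, -0.3, -0.7]
grip_width: 0.0315
t 17.525 p [0.403  0.0842 0.2037] yawy 1.7718 zz -0.9981 q [ 0.24  0.1  -0.15  1.36 -0.05  0.04] F [ 0.1 -0.3 -0.7] w 0.0315
now rel tipper x,y,z mm 2.8 -36.4 19.7
0.25 [ 2.9 18.1 -0. ]
0.125 [-0.2 14.1  8. ]
0.0 [-0.3 13.   9.7]
```

```bash
python3 -m crank '[[[1,16,2,0,160],[0,14,8,0,160],[0,13,8,0,160],[0,4,2,0,160],[0,0,0,0,160]]]'
python3 -c "
from h import *
way([0],push=8)
o,R=st();c=bot.camera('wrist');P=wpts(c)
for r in (215,240,260): 
  p=P[r,270]; print(r,p.round(3),(R@p+o['eef_pos']).round(3))
c=bot.camera('scene');crop(c['img'],150,130,350,330,3,'s13.png')"
```

```text
clock: 18.15
eef_pos: [0.3927, 0.1276, 0.1801]
tool_rot: [-0.099, 0.995, -0.028, -0.016]
ft_force: [1.2, -1.0, 0.8]
grip_width: 0.0319
t 18.15 p [0.3927 0.1276 0.1801] yawy 1.7699 zz -0.9979 q [ 0.35  0.12 -0.19  1.31 -0.05  0.15] F [ 1.2 -1.   0.8] w 0.0319
now rel tipper x,y,z mm 1.6 8.2 -3.9
0 [ 1.8 -0.5 -3.8]
t 18.15 p [0.3927 0.1276 0.1801] yawy 1.7699 zz -0.9979 q [ 0.35  0.12 -0.19  1.31 -0.05  0.15] F [ 1.2 -1.   0.8] w 0.0319
215 [-0.058  0.009  0.179] [ 0.443  0.137 -0.002]
240 [-0.088  0.009  0.176] [0.472 0.143 0.   ]
260 [-0.114  0.009  0.177] [ 0.498  0.149 -0.001]
```

View pics/s13.png

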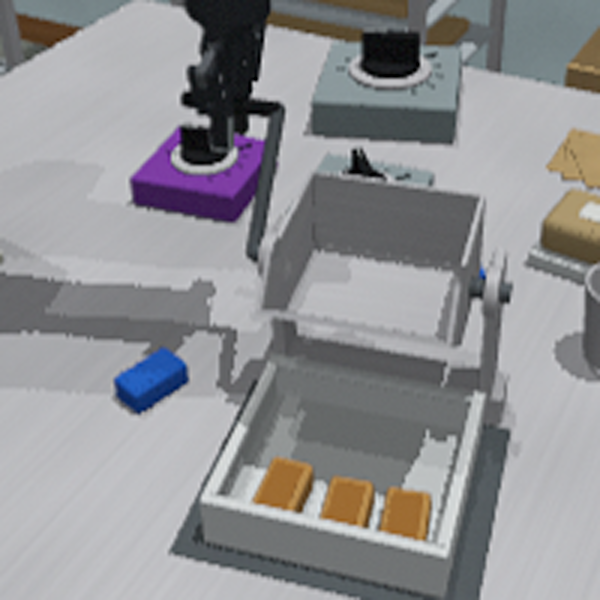

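The pan is nearly up, but I felt no stop contact. I'll push in small steps until there is force.

```bash
python3 -m crank '[[[0,5,2,0,160],[0,5,2,0,160],[0,0,0,0,160]]]'
python3 -c "
from h import *
way([0],push=8)
c=bot.camera('wrist');cv2.imwrite('pics/w14.png',c['img'])"
```

```text
clock: 18.62
eef_pos: [0.3917, 0.1322, 0.1763]
tool_rot: [-0.097, 0.995, -0.033, -0.015]
ft_force: [-0.2, -0.5, -0.8]
grip_width: 0.0321
t 18.625 p [0.3917 0.1322 0.1763] yawy 1.7657 zz -0.9973 q [ 0.37  0.12 -0.2   1.3  -0.06  0.18] F [-0.2 -0.5 -0.8] w 0.0321
now rel tipper x,y,z mm 1.6 12.9 -7.7
0 [ 1.8 -5.4 -7.3]
```

View pics/w14.png

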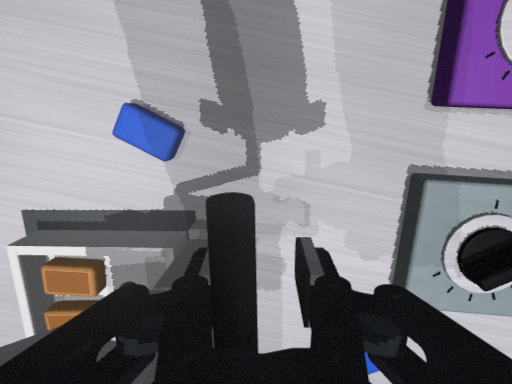

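The bar now lies against the left (pushing) finger at (232,260). I'll measure it against crank_start.

```bash
python3 -c "
from h import *
o,R=st();c=bot.camera('wrist');P=wpts(c)
for r in (205,230,260,300): 
  p=P[r,232]; w=R@p+o['eef_pos'];d=w-ORG; print(r,p.round(3),w.round(3),'tip',(d@EX).round(3),(d@EY).round(4))
"
python3 -m crank '[[[0,5,0,0,160],[0,5,0,0,160],[0,0,0,0,160]]]'
python3 -c "
from h import *
o,R=st();c=bot.camera('wrist');P=wpts(c)
for r in (205,230,260,300): 
  p=P[r,232]; w=R@p+o['eef_pos'];d=w-ORG; print(r,p.round(3),w.round(3),'tip',(d@EX).round(3),(d@EY).round(4))
"
```

```text
t 18.675 p [0.3916 0.1324 0.1763] yawy 1.7659 zz -0.9973 q [ 0.37  0.12 -0.2   1.3  -0.06  0.18] F [ 0.6 -4.3  2.2] w 0.0318
205 [ 0.04  -0.01  -0.083] [0.356 0.121 0.261] tip -0.207 0.0872
230 [ 0.033 -0.01  -0.085] [0.364 0.122 0.263] tip -0.2 0.0872
260 [ 0.022 -0.01  -0.085] [0.374 0.124 0.262] tip -0.189 0.0867
300 [ 0.009 -0.011 -0.086] [0.387 0.126 0.263] tip -0.175 0.0863
clock: 19.1
eef_pos: [0.3924, 0.1299, 0.176]
tool_rot: [-0.093, 0.994, -0.047, -0.013]
ft_force: [0.1, 0.0, -0.3]
grip_width: 0.0317
t 19.1 p [0.3924 0.1299 0.176 ] yawy 1.7595 zz -0.9952 q [ 0.39  0.13 -0.2   1.3  -0.08  0.2 ] F [ 0.1  0.  -0.3] w 0.0317
205 [ 0.041 -0.01  -0.085] [0.356 0.121 0.263] tip -0.207 0.0875
230 [ 0.032 -0.01  -0.084] [0.364 0.122 0.262] tip -0.199 0.087
260 [ 0.023 -0.01  -0.085] [0.374 0.124 0.262] tip -0.189 0.0867
300 [ 0.009 -0.011 -0.086] [0.387 0.126 0.263] tip -0.176 0.0863
```

The bar top is at y=+87 mm, z=0.263, which is crank_start at tilt 0. It did not move under a further push, so the pan is on its upright stop. I'll back off and lift, then turn for the knob. I'll use jaw direction 3.75 rad so that the last joint stays mid-range.

```bash
python3 -m crank '[[[0,-7,0,0,160],[0,0,0,0,100],[0,0,-25,0,60],[0,0,-45,0,0],[0,0,-45,0,0],[0,0,0,-10,0],[0,0,0,-10,0]]]'
python3 -c "
from h import *
o,R=st();print(R[:,2])
to([.4192,.3560,.16],3.75-2*np.pi)
c=bot.camera('top'); crop(c['img'],250,80,450,240,4,'t15.png')"
```

```text
clock: 20.02
eef_pos: [0.3946, 0.1385, 0.2944]
tool_rot: [-0.271, 0.961, -0.039, -0.021]
ft_force: [0.9, -1.0, -0.3]
grip_width: 0.0851
t 20.025 p [0.3946 0.1385 0.2944] yawy 2.1231 zz -0.9961 q [ 0.4   0.1   0.08  1.61 -0.07 -0.15] F [ 0.9 -1.  -0.3] w 0.0851
[-0.01996052 -0.08620179 -0.99607772]
t 20.025 p [0.3946 0.1385 0.2944] yawy 2.1231 zz -0.9961 q [ 0.4   0.1   0.08  1.61 -0.07 -0.15] F [ 0.9 -1.  -0.3] w 0.0851
shift mm [-142.5  180.4  114.7] rows>= 2.8868440990091555
turn deg 266.7866551500443
```

View pics/t15.png

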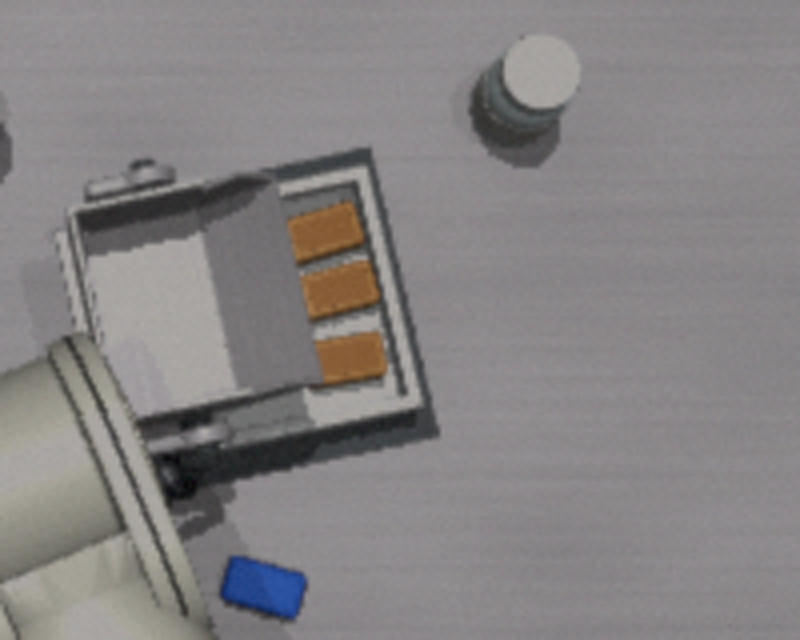

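The tray is square on the plate with the three biscuits at (327,230), (342,290) and (350,357), and the jar is unmoved. I'll turn the tool, then travel.

```bash
python3 -m crank '[[[0,0,0,-10,0],[0,0,0,-10,0],[0,0,0,-10,0],[0,0,0,-10,0],[0,0,0,-10,0],[0,0,0,-10,0],[0,0,0,-10,0],[0,0,0,-10,0],[0,0,0,-10,0],[0,0,0,0,0]]]'
python3 -c "
from h import *
o,R=st();print(R[:,2])
to([.4192,.3560,.2],3.75-2*np.pi)"
```

```text
clock: 21.32
eef_pos: [0.3928, 0.1432, 0.2933]
tool_rot: [0.88, -0.474, 0.008, 0.04]
ft_force: [0.6, 0.4, -1.1]
grip_width: 0.0855
t 21.325 p [0.3928 0.1432 0.2933] yawy -2.56 zz -0.9967 q [ 0.4   0.1   0.08  1.6  -0.06 -1.75] F [ 0.6  0.4 -1.1] w 0.0855
[-0.02348486 -0.07793278 -0.99668197]
t 21.325 p [0.3928 0.1432 0.2933] yawy -2.56 zz -0.9967 q [ 0.4   0.1   0.08  1.6  -0.06 -1.75] F [ 0.6  0.4 -1.1] w 0.0855
shift mm [-167.5 -144.6   75.8] rows>= 2.6796316843817376
turn deg -1.5343466288251664
```

```bash
python3 -m crank '[[[-33,-29,0,0,0],[-33,-29,5,0,0],[-33,-29,15,0,0],[-33,-29,20,0,0],[-30,-25,20,0,0],[0,0,0,0,0]]]'
python3 -c "
from h import *
o,R=st();print(R[:,2])
to([.4192,.3560,.12],3.75-2*np.pi)
c=bot.camera('wrist');cv2.imwrite('pics/w16.png',c['img'])"
```

```text
clock: 22.08
eef_pos: [0.4228, 0.3579, 0.2138]
tool_rot: [0.873, -0.487, 0.009, 0.039]
ft_force: [-0.2, -1.2, -1.1]
grip_width: 0.0854
t 22.075 p [0.4228 0.3579 0.2138] yawy -2.5901 zz -0.9969 q [ 0.73  0.4   0.28  1.51 -0.04 -1.39] F [-0.2 -1.2 -1.1] w 0.0854
[-0.02263119 -0.07560192 -0.99688123]
t 22.075 p [0.4228 0.3579 0.2138] yawy -2.5901 zz -0.9969 q [ 0.73  0.4   0.28  1.51 -0.04 -1.39] F [-0.2 -1.2 -1.1] w 0.0854
shift mm [-5.2 -1.5 93.7] rows>= 1.499917430904334
turn deg -3.263520394364558
```

View pics/w16.png

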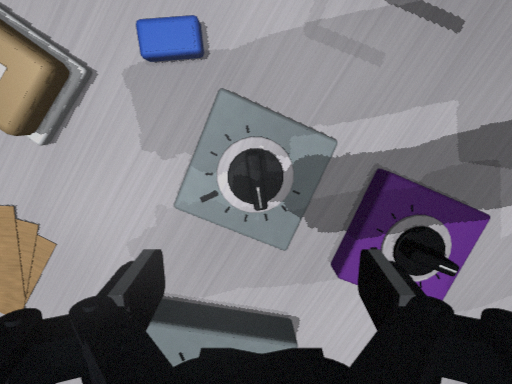

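The wrist view shows the meant grey box with its knob at (256,178), pointer tip at (261,205) and thick mark at (209,197); purple is at (420,250). I'll zoom in to get the axis and bar angle.

```bash
python3 -c "
from h import *
c=bot.camera('wrist');crop(c['img'],196,118,316,238,6,'w17.png')"
```

```text
(no output)
```

View pics/w17.png

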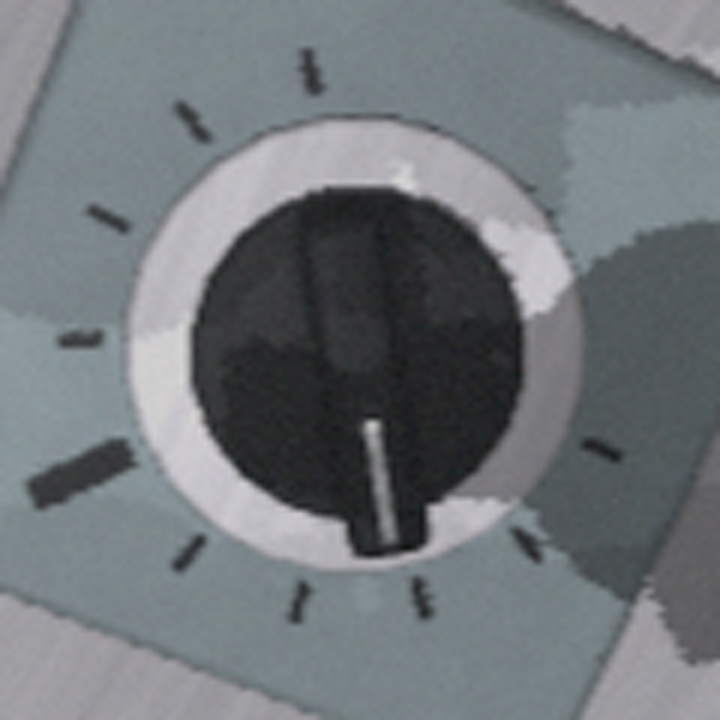

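The bar runs (342,205)-(388,550) with the white line on its lower half, and the dial ring is centred at (355,342).

```bash
python3 -c "
from h import *
o,R=st();c=bot.camera('wrist')
f=lambda p:(np.array(p,float)+.5)/6-.5+[196,118]
b=wray(c,o,f([(342,200),(388,550),(370,420),(386,543)]),.084);print(b.round(4),b[:2].mean(0),np.linalg.norm(b[0]-b[1]))
for i,j in((1,0),(3,2)):
  v=b[i]-b[j];a=np.arctan2(v[1],v[0]);print('pointer',a,'q',.1365+np.pi-a,'jaw',a+np.pi/2-2*np.pi)
k=wray(c,o,f([(355,342)]),.043);print('axis',k)
m=wray(c,o,f([(80,472)]),.04)[0]-k[0];print('mark dir',np.arctan2(m[1],m[0]),np.linalg.norm(m))
to([.4192,.3560,.2],3.75-2*np.pi)
"
```

```text
t 22.175 p [0.4236 0.3563 0.2165] yawy -2.5908 zz -0.9971 q [ 0.73  0.4   0.28  1.51 -0.04 -1.4 ] F [-0.1 -0.1 -0.1] w 0.0851
[[0.4408 0.3295 0.084 ]
 [0.4045 0.3748 0.084 ]
 [0.4185 0.3576 0.084 ]
 [0.4054 0.3739 0.084 ]] [0.4226345  0.35214418 0.084     ] 0.05806972384579158
pointer 2.246508734115561 q 1.0315839194742318 jaw -2.4658802462691285
pointer 2.245106209337347 q 1.0329864442524461 jaw -2.467282771047343
axis [[0.42224989 0.3531143  0.043     ]]
mark dir 0.9972142174673833 0.056485457026102935
t 22.225 p [0.424  0.356  0.2175] yawy -2.5911 zz -0.9972 q [ 0.72  0.4   0.28  1.51 -0.04 -1.4 ] F [-0.1 -1.   0.4] w 0.085
shift mm [-3.5  3.2 17.5] rows>= 0.28017529420700693
turn deg -3.319510697268238
```

The axis is at (0.4215, 0.354) and the top view agrees to 3 mm. The pointer-to-mark angle is 1.25 rad (72° clockwise). Allowing for tilt and the tip offset, I aim the TCP at (0.420, 0.349, 0.014).

```bash
python3 -m crank '[[[0,0,25,-3.5,0],[0,0,40,-3.5,0],[0,0,40,0,0],[0,0,0,0,0]]]'
python3 -c "
from h import *
o,R=st();print(R[:,2])
off=-.065*R[:,2]; g=np.array([.4215,.354,.077])-off
to(g,-2.467)"
```

```text
clock: 22.72
eef_pos: [0.4257, 0.3461, 0.1179]
tool_rot: [0.899, -0.437, 0.01, 0.031]
ft_force: [0.1, 0.1, 0.3]
grip_width: 0.0852
t 22.725 p [0.4257 0.3461 0.1179] yawy -2.4763 zz -0.9978 q [ 0.71  0.42  0.05  1.25 -0.04 -1.53] F [0.1 0.1 0.3] w 0.0852
[-0.00951863 -0.06499048 -0.99784048]
t 22.725 p [0.4257 0.3461 0.1179] yawy -2.4763 zz -0.9978 q [ 0.71  0.42  0.05  1.25 -0.04 -1.53] F [0.1 0.1 0.3] w 0.0852
shift mm [-10.6  -3.5 105.3] rows>= 1.6854466818939828
turn deg -0.531252914140021
```

```bash
python3 -m crank '[[[-4,-1,25,0,0],[-4,-2,30,0,0],[-2,0,25,0,0],[0,0,0,0,0]]]'
python3 -c "
from h import *
o,R=st();print(R[:,2])
off=-.065*R[:,2]; g=np.array([.4215,.354,.077])-off
to(g,-2.467)
c=bot.camera('wrist');cv2.imwrite('pics/w18.png',c['img'])"
```

```text
clock: 23.22
eef_pos: [0.4287, 0.3539, 0.0484]
tool_rot: [0.897, -0.441, 0.014, 0.022]
ft_force: [-0.8, 0.0, 1.6]
grip_width: 0.0854
t 23.225 p [0.4287 0.3539 0.0484] yawy -2.4842 zz -0.9986 q [ 0.72  0.48 -0.05  1.07 -0.04 -1.51] F [-0.8  0.   1.6] w 0.0854
[ 0.00493759 -0.0524172  -0.99861307]
t 23.225 p [0.4287 0.3539 0.0484] yawy -2.4842 zz -0.9986 q [ 0.72  0.48 -0.05  1.07 -0.04 -1.51] F [-0.8  0.   1.6] w 0.0854
shift mm [-3.2  6.4 36.4] rows>= 0.5817288337580474
turn deg -0.985178090339413
```

View pics/w18.png

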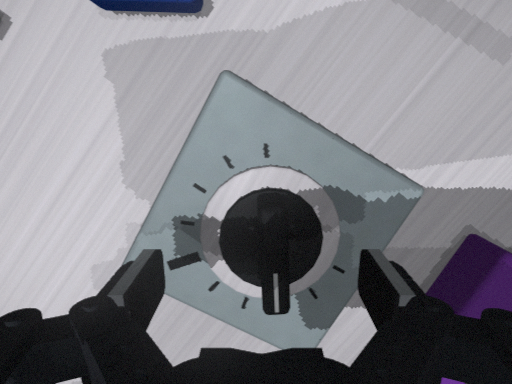

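The bar stands upright in the image at (275,250), between the fingers (160 and 362). A small sideways correction, then down.

```bash
python3 -m crank '[[[-2,3,12,-0.5,0],[-1,3,14,-0.5,0],[0,0,4,0,0],[0,0,0,0,0]]]'
python3 -c "
from h import *
o,R=st();print(R[:,2])
off=-.065*R[:,2]; g=np.array([.4215,.354,.080])-off
to(g,-2.467)"
```

```text
clock: 23.78
eef_pos: [0.4258, 0.3537, 0.0226]
tool_rot: [0.901, -0.433, 0.016, 0.018]
ft_force: [-0.7, -0.3, 0.0]
grip_width: 0.0854
t 23.775 p [0.4258 0.3537 0.0226] yawy -2.4666 zz -0.9989 q [ 0.72  0.49 -0.1   1.   -0.04 -1.53] F [-0.7 -0.3  0. ] w 0.0854
[ 0.01326182 -0.0453362  -0.99888375]
t 23.775 p [0.4258 0.3537 0.0226] yawy -2.4666 zz -0.9989 q [ 0.72  0.49 -0.1   1.   -0.04 -1.53] F [-0.7 -0.3  0. ] w 0.0854
shift mm [-0.4  4.2  7.6] rows>= 0.12118203105252187
turn deg 0.02325766186872405
```

```bash
python3 -m crank '[[[0,3,5,0,60],[0,1,1,0,120],[0,0,0,0,200],[0,0,0,0,255],[0,0,0,0,255],[0,0,0,0,255]]]'
python3 -c "
from h import *
o,R=st();print(R[:,2])
c=bot.camera('wrist');cv2.imwrite('pics/w19.png',c['img'])"
```

```text
clock: 24.52
eef_pos: [0.4228, 0.3514, 0.0195]
tool_rot: [0.901, -0.433, 0.016, 0.016]
ft_force: [-0.8, -1.2, -1.8]
grip_width: 0.0133
t 24.525 p [0.4228 0.3514 0.0195] yawy -2.4662 zz -0.9989 q [ 0.72  0.49 -0.12  0.98 -0.04 -1.53] F [-0.8 -1.2 -1.8] w 0.0133
[ 0.0148518  -0.04338975 -0.99894782]
```

View pics/w19.png

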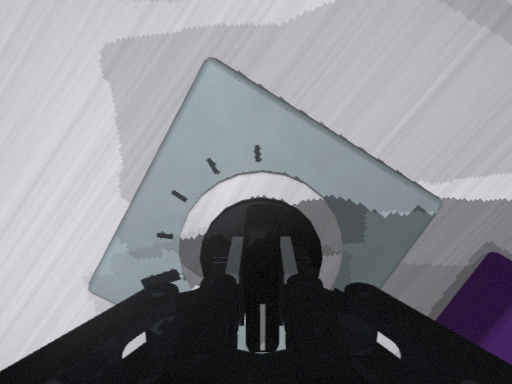

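The bar is gripped at 13.3 mm opening. Turning it clockwise.

```bash
python3 -m crank '[[[0,0,0,8,255],[0,0,0,9,255],[0,0,0,9,255],[0,0,0,9,255],[0,0,0,9,255],[0,0,0,9,255],[0,0,0,9,255],[0,0,0,0,255]]]'
python3 -c "
from h import *
o,R=st();print(R[:,2])
y=np.arctan2(R[1,1],R[0,1]); print('turned',np.degrees(-2.4662-y)%360)
c=bot.camera('wrist');cv2.imwrite('pics/w20.png',c['img'])"
```

```text
clock: 25.58
eef_pos: [0.4188, 0.3511, 0.0195]
tool_rot: [-0.536, 0.844, -0.02, -0.01]
ft_force: [1.2, -1.5, 0.1]
grip_width: 0.0127
t 25.575 p [0.4188 0.3511 0.0195] yawy 2.7029 zz -0.999 q [ 0.72  0.49 -0.12  0.99 -0.04 -0.41] F [ 1.2 -1.5  0.1] w 0.0127
[ 0.00459269 -0.04350275 -0.99904275]
turned 63.83024065270138
```

View pics/w20.png

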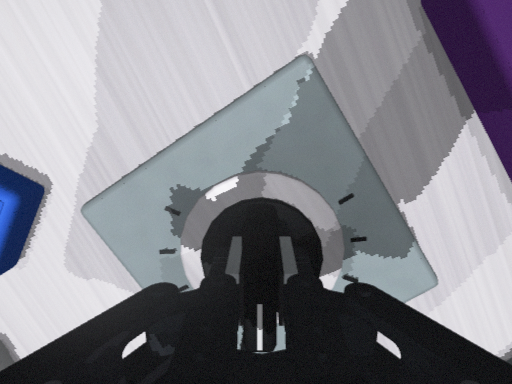

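```bash
python3 -m crank '[[[0,0,0,4.5,255],[0,0,0,4,255],[0,0,0,0,255],[0,0,0,0,0],[0,0,0,0,0],[0,0,0,0,0],[0,0,0,0,0],[0,0,-25,0,0],[0,0,-40,0,0],[0,0,-50,0,0],[0,0,-50,0,0],[0,0,0,0,0]]]'
python3 -c "
from h import *
o,R=st();print(R[:,2])
c=bot.camera('wrist');cv2.imwrite('pics/w21.png',c['img']);
crop(c['img'],180,100,330,250,5,'w22.png')"
```

```text
clock: 27.12
eef_pos: [0.4173, 0.3581, 0.1877]
tool_rot: [-0.476, 0.879, -0.02, -0.01]
ft_force: [-0.0, -0.2, -0.1]
grip_width: 0.0854
t 27.125 p [0.4173 0.3581 0.1877] yawy 2.5645 zz -0.999 q [ 0.73  0.37  0.16  1.39 -0.03 -0.26] F [-0.  -0.2 -0.1] w 0.0854
[ 0.00166462 -0.0453072  -0.99897171]
```

View pics/w22.png

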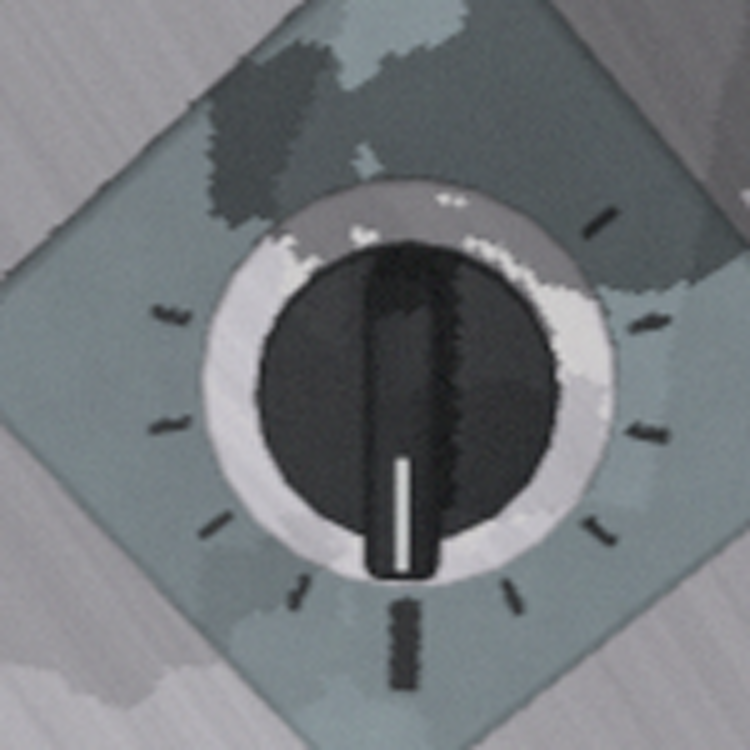

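The pointer line (402,460-570) points straight at the thick mark (403,600-690). Now a final check of everything.

```bash
python3 -c "
from h import *
c=bot.camera('scene');cv2.imwrite('pics/s30.png',c['img'])
c=bot.camera('top');crop(c['img'],80,80,460,290,2,'t30.png'); crop(c['img'],250,80,450,240,4,'t31.png')"
```

```text
(no output)
```

View pics/s30.png

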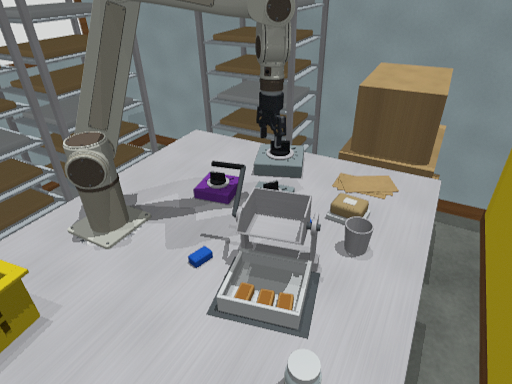

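View pics/t31.png

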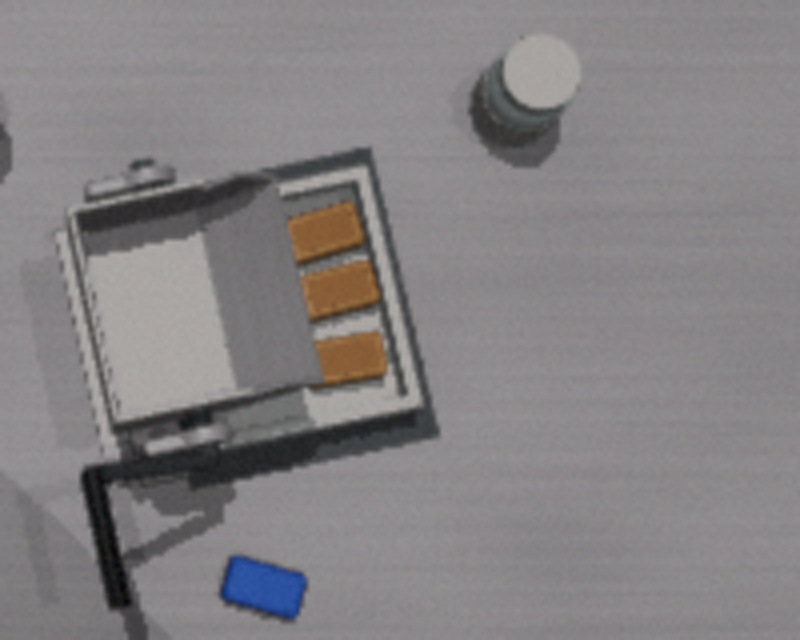

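The bar is back at (95,470)-(120,605), identical to the start, and the bystanders are unmoved. The tray's -y rim corners are at (370,168) and (423,407). One last number, then I hand in.

```bash
python3 -c "
from h import *
c=bot.camera('top'); X=ray(c,(np.array([(370,168),(423,407)])+.5)/4-.5+[250,80],.05)
for x in X: d=x-ORG; print('tip',(d@EX).round(4),(d@EY).round(4))
v=X[0]-X[1];print('yaw err',np.arctan2(v[1],v[0])-YAW); st(); bot.job_done()"
```

```text
tip 0.0957 -0.1892
tip -0.1025 -0.187
yaw err -0.011352018666585556
t 27.325 p [0.4143 0.3552 0.1814] yawy 2.5643 zz -0.9985 q [ 0.73  0.37  0.15  1.39 -0.03 -0.26] F [-0.6  0.9 -0.4] w 0.0853
the job is handed in; nothing more can be done
```

I carried out all the steps and handed the job in at about 27 s of the 72 s; the hand-in reports no verdict.

**What I did:** I pinched the tray's outer rim and slid it onto the warming plate against the stop. I swung the crank to the 1.5 rad stop with the fingers straddling the bar, then back to upright. Then I gripped the knob of the small grey thermostat and turned it about 72° clockwise to the long thick mark.

**What the last checks showed:**
- **Tray:** about -3 mm off the spot along the stop and about -1 mm off it, with a yaw error of 0.01 rad.
- **Biscuits:** all three lie flat in the tray.
- **Pan:** the crank bar is in the same place as at the start. It did not move under a further push, so the pan is on its upright stop.
- **Knob:** the white pointer line sits straight on the thick mark.
- **Bystanders and robot:** pack, jar and cup look unmoved, and the robot is clear of everything.

**What failed or disagreed:**
- **First rim grasp:** it closed on air. The wrist depth showed the fingertips about 44 mm behind the reported TCP, and after I allowed for that every grasp worked.
- **Tool tilt:** the tool drifted 2–6° off vertical during moves. I allowed for this when computing the moves.
- **Starting angle of the knob:** the top view gave 1.10 rad and the wrist view 1.03. I used the wrist value, and the final close-up confirmed the result.

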